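# Sort the desk supplies into their trays

### The job

Tidy the desk: lay the two text markers flat, side by side and lengthwise, in the aluminium pen tray; stand the larger stamp in the large bay and the smaller stamp in the small bay of the wooden stamp tray; and lay the tape roll flat in the round dish. Keep the stamps upright all the way, and leave the eraser and the clip tub where they are.

Things in the scene. Friction and masses are not known exactly. Their poses are not given: they have to be found in the camera images.
- marker_a_mid (a point): The first of two equal flat text markers, a white bar with a black cap, 110 x 24 x 16 mm (x along its length, towards the cap; z up), lying flat on the desk. The point is its centre, 8 mm above its underside. About 30 g.
- marker_b_mid (a point): The second text marker, exactly like the first; the point is its centre, 8 mm above its underside.
- stamp_large_mid (a point): The larger hand stamp, plain light wood, standing upright on its rubber face: base block 58 mm (its x) x 36 mm (its y) x 15 mm high, then a neck 16 mm across, then a round knob 26 mm across from 40 to 70 mm above the underside, on the middle of the base; total height 70 mm. The point is on its upright axis, 35 mm above the underside. About 90 g.
- stamp_small_mid (a point): The smaller hand stamp, plain light wood, standing upright on its rubber face: square base block 34 x 34 mm (x and y along its sides), 15 mm high, neck 16 mm across, round knob 26 mm across from 32 to 62 mm above the underside, on the middle of the base; total height 62 mm. The point is on its upright axis, 31 mm above the underside. About 60 g.
- tape_mid (a point): A roll of tan adhesive tape lying flat: a ring 44 mm across outside, 25 mm across inside, 19 mm high. The point is its centre, 9.5 mm above its underside. About 30 g.
- eraser_mid (a point): A bystander: white eraser with a brown cardboard sleeve, 52 (x) x 22 x 13 mm, lying loose among the things; stays where it is. The point is its centre.
- clip_tub_mid (a point): A bystander: closed round paper-clip tub, grey with a black lid, 48 mm across, 30 mm high, standing loose behind the things; stays where it is. The point is on its axis, half-way up.
- pen_tray: The pen tray: shallow open aluminium tray, fixed to the desk, 148 mm (its x) x 108 mm (its y) outside, walls 4 mm thick and 10 mm high, inside floor 4 mm above the desk. The origin is the middle of its underside, on the desk.
- stamp_tray: The stamp tray: wooden tray fixed to the desk, 146 mm (its x) x 64 mm (its y) outside, walls 4 mm thick and 12 mm high, inside floor 3 mm above the desk, with one cross wall making two bays. The large bay, 80 x 56 mm inside, is centred at x = -29 mm, y = 0; the small bay, 54 x 56 mm inside, is centred at x = +42 mm, y = 0. The large stamp's base does not fit the small bay. The origin is the middle of the tray's underside, on the desk.
- dish: The tape dish: round white ceramic dish fixed to the desk, 112 mm across at the rim, about 96 mm across inside at the floor, rim 14 mm high, inside floor 4 mm above the desk. The origin is the middle of its underside, on the desk.
Things that resemble listed ones, but are neither listed nor needed, are in the scene too. Leave any yellow look-alike of the part that bears marker_a_mid alone.

How it is judged:
By the outcome, as a careful person would: the job done as asked, in the order asked, and still so for the second after the job is handed in, with the robot touching nothing.
It also fails if it takes over 128 s, if anything falls off the work surface, if the arm or the gripper's body presses on something with over 40 N, if the wrist force passes 120 N, or if a joint passes its speed limit or range.

### The arm

A 7-joint arm with a two-finger parallel gripper is mounted at the origin on the work surface. World frame = base frame: x ahead of the robot, y to its left, z up, the work surface at z = 0. Lengths are in m, angles in rad, forces in N, time in s.
With the tool pointing down it reaches from about 0.425 to 0.925 m from the base axis. Payload 6.8 kg.
Tool frame: the origin (TCP) lies midway between the tips of the shut fingers; the grasp point (between the pads) lies 19 mm behind it; z points along the fingers, y is the direction in which the jaws open and shut (so a half turn about z gives the same grasp; the last joint's range is limited). The gripper opens to 85 mm and grips with 20 to 120 N. Pads are 22 mm wide; open, the fingers measure 114 mm over their backs; the gripper's body (76 mm by 85 mm) begins 54 mm behind the grasp point. The pads swing forward as they close: fully open they stand 13 mm farther back than shut.
Start: joints at [-1.316, 0.477, 0.022, 1.555, -0.011, 1.109, -0.083], TCP at [0.24, 0.631, 0.231] pointing down, gripper open.
Joint ranges: [-2.96, 2.96], [-0.34, 2.1], [-1.41, 1.46], [0.24, 2.44], [-1.37, 4.51], [0.17, 1.92], [-2.96, 2.96]. Speed limits (rad/s): [2.39, 2.39, 3.14, 3.14, 3.14, 3.14, 3.14].

### API

Orientations are given as a rotation vector (axis times angle).
In Python, from bench import r, imaging gives the robot as it stands.
- The arm moves only by the tool jog_arm, never from a script. Its argument "rows" is a list of rows, each an object with "delta_rot": the turn, a rotation vector about the tool's x, y, z in degrees, a list of three; "xyz": the shift along the tool's x, y, z in cm, a list of three; "fingers": the closure, from 0 (fully open) to 1 (shut). A call has exactly 5 rows; each row is the pose to reach, as a shift and turn from the pose measured when the call began, along the tool's axes at that moment; what a row does not reach only later rows make up. A row lasts 1/12 s, in which the tool goes at most 41.7 mm and 7.16 degrees, less where a joint would pass 70% of its speed; a pose out of reach is approached as far as the arm can. A call with a gripper value outside its range is refused whole. The fingers move at their own pace and stop on an object; "grip_force" is the grip in N (left out, the last holds). Time passes only in rows, so rows that repeat a pose let the fingers close, or fill a call up. It gives the time, the measured TCP pose, the force and the opening at its end, in the units of the state.
- r.get_obs(): the state, without advancing time (a new reading comes with each control period).
- imaging.grab_frame(name): name is "side" or "top"; returns the picture (384x512x3 uint8, blue, green, red); there is no depth.
- imaging.camera_info(name): a dict with "camera_matrix" (3x3 intrinsics, pixels), "xyz" and "attitude" of the camera in the world. Camera axes: x right, y down, z forward; pixel columns grow to the right and rows downward; lengths in m; the calibration is good to about 2 mm. A picture is of the moment at which its call begins. camera_info takes no time and is no camera call.
- r.hand_in(): hands the job in, once; it reports no verdict.
Trained networks look in the newest picture that a camera, given by its name, has taken for a name from the list of things; names that differ only in an ending like _2 or _b are one class to them, and where a whole thing is asked for, a point or a joint stands for the part that bears it (a point fixed in the world has none). Each returns a list of dicts, best first, with "conf" (0 to 1); they miss things now and then, are a little off and sometimes report something else, mostly with a low value. They report only what shows in the picture. A call takes as long as a camera call. They do not tell look-alikes from the thing itself.
- imaging.find_in(camera, query): "position" ([column, row] in pixels, amid what is visible of it).
- imaging.cut_out(camera, query): "region" (384x512 bool, what is visible of it) and "position" ([column, row] in pixels, amid what is visible of it).
- imaging.tip_of(camera, query): "position" ([column, row] in pixels: a listed point, or the origin of a listed thing).
The state is a dict: "clock": time; "joints": joint angles; "qvel": joint speeds; "tau": joint torques, N m; "tcp_pos": TCP position; "orientation": TCP orientation; "contact_force": force on the tool from outside, world axes, zero at the start; "moment": the same for the moment, N m; "grip_width": finger opening in m.
Only numpy, scipy, OpenCV 4.12 (cv2) and the standard library are available. Lean on these libraries where they do the work, as an engineer would, in place of code of your own. Each camera call takes 0.05 s, during which the arm holds its last target.

## Working session

There is one attempt and no reset: what is moved stays moved. The work goes in short steps, Python scripts to look and compute and a tool call to move; the robot and the scene stay as the last step left them, time stands still between calls to the robot, and variables do not carry over. Pictures are saved under pics/ and viewed, and the job is handed in when it is done.

Besides the shell and the picture viewer there is one more tool, called after "Emit:" as name(argument=value, ...) on one line, values as JSON. jog_arm: Moves the arm, as the interface text tells. Its arguments: {"type":"object","properties":{"rows":{"type":"array","items":{"type":"object","properties":{"delta_rot":{"type":"array","items":{"type":"number"}},"xyz":{"type":"array","items":{"type":"number"}},"fingers":{"type":"number"}}}},"grip_force":{"type":"number"}},"required":["rows"]}

```bash
ls; mkdir -p pics
python3 - <<'E'
from bench import r, imaging
import cv2, numpy as np
print(r.get_obs())
for n in ("top","side"):
    f=imaging.grab_frame(n); cv2.imwrite(f"pics/{n}0.png",f)
    print(n,imaging.camera_info(n))
E
```

```text
pics
{'clock': 0.0, 'joints': array([-1.31611659,  0.47778934,  0.02234875,  1.55646024, -0.01150064,
        1.10926804, -0.08311653]), 'qvel': array([-0.00067166,  0.00075657,  0.00090695,  0.00113142,  0.0012445 ,
       -0.00037237,  0.0007143 ]), 'tau': array([-3.62633955e-04, -5.96453333e+01,  1.60790976e+00, -2.81194192e+01,
        1.24906955e-02,  9.49794747e-03, -4.73759229e-06]), 'tcp_pos': array([0.2393508 , 0.63051164, 0.23032938]), 'orientation': array([-5.66704170e-01, -3.08986369e+00,  2.80641270e-03]), 'contact_force': array([ 0.16152331, -0.92408359, -0.73848345]), 'moment': array([-0.03301184,  0.02691907,  0.02305729]), 'grip_width': 0.08513909090220555}
top {'camera_matrix': array([[380.0798417 ,   0.        , 248.12404523],
       [  0.        , 380.0798417 , 195.97677527],
       [  0.        ,   0.        ,   1.        ]]), 'xyz': array([ 0.28356518, -0.03152107,  0.99506249]), 'attitude': array([-2.19246908,  2.03427955, -0.21193555])}
side {'camera_matrix': array([[440.71752996,   0.        , 256.71116044],
       [  0.        , 440.71752996, 188.13237395],
       [  0.        ,   0.        ,   1.        ]]), 'xyz': array([-0.02198882, -0.5372775 ,  0.94824834]), 'attitude': array([-2.31162752,  0.9306909 , -0.3289843 ])}
```

View pics/top0.png

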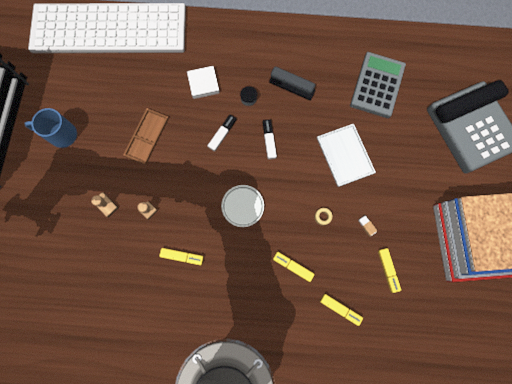

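View pics/side0.png

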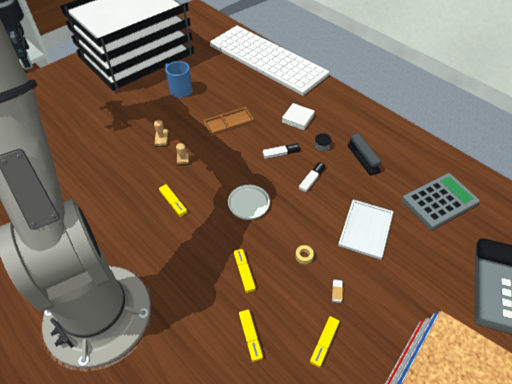

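```bash
cat > h.py <<'E'
from bench import r, imaging
import cv2, numpy as np
from scipy.spatial.transform import Rotation as R
def cam(n):
    i=imaging.camera_info(n); return i["camera_matrix"],np.array(i["xyz"]),R.from_rotvec(i["attitude"]).as_matrix()
def ray(n,p):
    K,c,A=cam(n); d=A@np.linalg.inv(K)@np.array([p[0],p[1],1.0]); return c,d
def at(n,p,z):
    c,d=ray(n,p); return c+d*(z-c[2])/d[2]
def proj(n,X):
    K,c,A=cam(n); q=K@(A.T@(np.asarray(X)-c)); return q[:2]/q[2]
def grab(n,name):
    f=imaging.grab_frame(n); cv2.imwrite("pics/%s.png"%name,f); return f
def crop(f,u,v,h,name,s=6):
    u,v=int(u),int(v); c=f[max(0,v-h):v+h,max(0,u-h):u+h]
    cv2.imwrite("pics/%s.png"%name,cv2.resize(c,None,fx=s,fy=s,interpolation=cv2.INTER_CUBIC))
E
python3 - <<'E'
from h import *
H=dict(marker_a_mid=.008,stamp_large_mid=.035,stamp_small_mid=.031,tape_mid=.0095,eraser_mid=.0065,clip_tub_mid=.015,pen_tray=0,stamp_tray=0,dish=0)
f=grab("top","top1"); g=grab("side","side1")
for q,z in H.items():
    for n in("top","side"):
        for d in imaging.tip_of(n,q)[:7]:
            if d["conf"]>.2: print(q,n,np.round(d["position"],1),round(d["conf"],2),np.round(at(n,d["position"],z)[:2],4))
cv2.imwrite("pics/topz.png",cv2.resize(f[50:250,90:390],None,fx=2.6,fy=2.6,interpolation=cv2.INTER_CUBIC))
E
```

```text
marker_a_mid top [269.  139.5] 0.91 [ 0.6462 -0.0677]
marker_a_mid top [180.5 257.1] 0.8 [0.3122 0.1385]
marker_a_mid top [295.3 264.9] 0.63 [ 0.3144 -0.1562]
marker_a_mid top [392.8 271.2] 0.58 [ 0.3171 -0.4054]
marker_a_mid top [342.5 308.5] 0.56 [ 0.2159 -0.2794]
marker_a_mid side [324.7 337. ] 0.93 [ 0.324 -0.389]
marker_a_mid side [241.6 268.8] 0.89 [ 0.3064 -0.1439]
marker_a_mid side [314.8 175.9] 0.86 [ 0.652  -0.0714]
marker_a_mid side [251.6 335.1] 0.81 [ 0.2133 -0.2768]
marker_a_mid side [336.  291.7] 0.65 [ 0.4232 -0.3381]
marker_a_mid side [172.5 198.8] 0.58 [0.3152 0.14  ]
stamp_large_mid top [102.2 203.5] 0.8 [0.4314 0.3485]
stamp_large_mid side [163.7 131.2] 0.71 [0.4402 0.3423]
stamp_large_mid side [366.2 227. ] 0.51 [ 0.5991 -0.2842]
stamp_small_mid top [147.8 208.7] 0.51 [0.4274 0.2316]
stamp_small_mid side [180.3 151.2] 0.66 [0.4274 0.2463]
stamp_small_mid side [367.4 229.5] 0.4 [ 0.598  -0.2897]
tape_mid top [324.1 215.1] 0.72 [ 0.4484 -0.225 ]
eraser_mid top [365.3 225.9] 0.54 [ 0.4284 -0.3342]
clip_tub_mid top [248.8  97.1] 0.82 [ 0.7631 -0.0036]
clip_tub_mid top [146.9 208.2] 0.58 [0.4309 0.2385]
clip_tub_mid top [241.2 203.7] 0.57 [ 0.4613 -0.006 ]
clip_tub_mid side [322.2 141.7] 0.67 [ 0.7635 -0.0014]
clip_tub_mid side [314.4 174.1] 0.46 [ 0.6511 -0.0697]
pen_tray top [345.4 156.1] 0.89 [ 0.6174 -0.2794]
pen_tray side [367.9 225.5] 0.9 [ 0.6298 -0.2747]
pen_tray side [250.6 205.9] 0.71 [ 0.4543 -0.0184]
stamp_tray side [228.4 125.9] 0.98 [0.6177 0.2554]
dish top [243.5 206. ] 0.67 [ 0.4583 -0.0122]
dish top [363.3 226.7] 0.63 [ 0.4269 -0.331 ]
dish side [250.5 206.8] 0.94 [ 0.452  -0.0204]
```

View pics/topz.png

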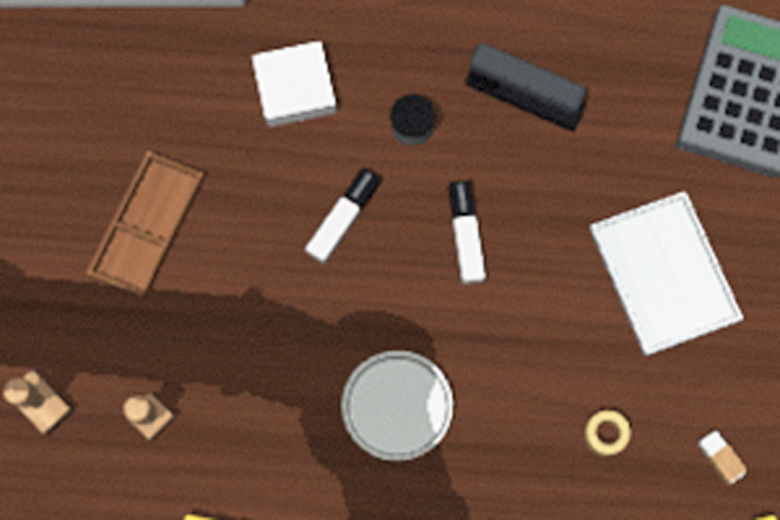

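```bash
cat > fit.py <<'E'
from h import *
from scipy.optimize import minimize
def box(lx,ly,z0,z1): return np.array([[sx*lx/2,sy*ly/2,z] for sx in(-1,1) for sy in(-1,1) for z in(z0,z1)])
def cyl(d,z0,z1): 
    t=np.linspace(0,2*np.pi,40)[:-1]; return np.vstack([np.c_[d/2*np.cos(t),d/2*np.sin(t),0*t+z] for z in(z0,z1)])
M=dict(marker_a_mid=[box(.110,.024,0,.016)],
 stamp_large_mid=[box(.058,.036,0,.015),cyl(.016,.015,.04),cyl(.026,.04,.07)],
 stamp_small_mid=[box(.034,.034,0,.015),cyl(.016,.015,.04),cyl(.026,.032,.062)],
 tape_mid=[cyl(.044,0,.019)],eraser_mid=[box(.052,.022,0,.013)],clip_tub_mid=[cyl(.048,0,.03)],
 pen_tray=[box(.148,.108,0,.010)],stamp_tray=[box(.146,.064,0,.012)],dish=[cyl(.112,.013,.014)])
S=4
def render(n,parts,x,y,a,z0=0.,c0=(0,0),sz=(512,384)):
    m=np.zeros((sz[1]*S,sz[0]*S),np.uint8); Ra=R.from_euler('z',a).as_matrix()
    K,c,A=cam(n)
    for P in parts:
        X=P@Ra.T+[x,y,z0]; q=(X-c)@A@K.T; q=q[:,:2]/q[:,2:]
        h=cv2.convexHull((((q-c0)+.5)*S*16).astype(np.int32)-8)
        cv2.fillPoly(m,[h],255,shift=4)
    return cv2.resize(m,sz,interpolation=cv2.INTER_AREA)/255.
def fit(n,mask,name,x,y,a,z0=0.):
    v,u=np.where(mask); c0=np.array([max(u.min()-25,0),max(v.min()-25,0)]); c1=np.array([u.max()+25,v.max()+25])
    t=mask[c0[1]:c1[1],c0[0]:c1[0]].astype(float); sz=(t.shape[1],t.shape[0])
    def cost(p):
        m=render(n,M[name],p[0],p[1],p[2],z0,c0,sz); return 1-np.minimum(m,t).sum()/np.maximum(m,t).sum()
    best=None
    for da in (0,.5,1,1.5,2,2.5):
        s=np.array([[x,y,a+da]]*4)+np.array([[0,0,0],[.006,0,0],[0,.006,0],[0,0,.25]])
        o=minimize(cost,s[0],method='Nelder-Mead',options=dict(initial_simplex=s,xatol=1e-4,fatol=1e-4,maxiter=120))
        if best is None or o.fun<best.fun: best=o
    return best.x,1-best.fun
E
cat > m.py <<'E'
from fit import *
np.set_printoptions(suppress=True)
for n in("top","side"):
    f=grab(n,n+"2"); ov=f.copy()
    for q in M:
        for d in imaging.cut_out(n,q)[:8]:
            if d["conf"]<.3: continue
            k=d["region"]; px=d["position"]
            if k.sum()<20: continue
            col=f[k].mean(0)
            if col[0]<90 and col[1]>150 and q=="marker_a_mid": continue
            X=at(n,px,.01)
            p,iou=fit(n,k,q,X[0],X[1],0)
            print(n,q,round(d["conf"],2),np.round(px),int(k.sum()),np.round(p[:2],4),round(np.degrees(p[2])%180,1),"iou",round(iou,2))
            ov[k]=ov[k]//2+np.array([0,100,0],np.uint8)
    cv2.imwrite(f"pics/{n}ov.png",ov)
E
time python3 m.py
```

```text
top marker_a_mid 0.8 [293. 264.] 389 [ 0.3118 -0.1507] 63.1 iou 0.87
top marker_a_mid 0.72 [391. 270.] 493 [ 0.3215 -0.3963] 19.9 iou 0.92
top marker_a_mid 0.65 [344. 308.] 449 [ 0.2145 -0.2769] 63.5 iou 0.91
top marker_a_mid 0.64 [269. 135.] 363 [ 0.6514 -0.0682] 10.8 iou 0.91
top marker_a_mid 0.56 [182. 256.] 451 [0.3152 0.1358] 82.5 iou 0.88
top stamp_large_mid 0.83 [106. 202.] 355 [0.4362 0.3512] 48.7 iou 0.92
top stamp_small_mid 0.55 [148. 211.] 208 [0.4282 0.2374] 139.9 iou 0.9
top tape_mid 0.64 [322. 211.] 187 [ 0.4469 -0.2225] 15.9 iou 0.73
top eraser_mid 0.7 [362. 226.] 215 [ 0.4315 -0.3387] 35.3 iou 0.91
top clip_tub_mid 0.62 [250.  96.] 271 [ 0.7689 -0.0039] 64.4 iou 0.88
top pen_tray 0.8 [346. 154.] 2112 [ 0.6223 -0.2789] 25.3 iou 0.96
top stamp_tray 0.89 [145. 135.] 1299 [0.6322 0.269 ] 162.9 iou 0.96
top stamp_tray 0.63 [366. 228.] 172 [ 0.455 -0.396] 110.4 iou 0.17
top dish 0.8 [242. 205.] 1339 [ 0.459  -0.0106] 61.4 iou 0.94
side marker_a_mid 0.72 [313. 177.] 304 [ 0.6431 -0.0674] 12.0 iou 0.87
side marker_a_mid 0.7 [182. 152.] 226 [0.4413 0.2679] 57.3 iou 0.6
side stamp_small_mid 0.8 [179. 155.] 233 [0.4225 0.2342] 53.1 iou 0.9
side stamp_small_mid 0.37 [366. 225.] 2164 [ 0.5818 -0.3261] 154.7 iou 0.16
side tape_mid 0.76 [304. 250.] 179 [ 0.4439 -0.22  ] 129.3 iou 0.6
side eraser_mid 0.77 [339. 296.] 200 [ 0.4268 -0.3373] 34.8 iou 0.82
side clip_tub_mid 0.58 [324. 142.] 243 [ 0.7628 -0.0027] 156.4 iou 0.9
side pen_tray 0.89 [366. 229.] 2106 [ 0.6158 -0.2772] 25.2 iou 0.96
side stamp_tray 0.58 [225. 123.] 769 [0.6278 0.2685] 160.9 iou 0.94
side dish 0.78 [249. 202.] 1127 [ 0.4529 -0.0115] 65.0 iou 0.97
real	0m51.899s
user	0m22.147s
sys	0m3.873s
```

```bash
cat > m2.py <<'E'
from fit import *
T={"top":cv2.imread("pics/top2.png"),"side":cv2.imread("pics/side2.png")}
seeds=dict(pen_tray=(.619,-.278,.005),tape_mid=(.446,-.222,.01),dish=(.456,-.011,.01),stamp_tray=(.63,.269,.006),stamp_large_mid=(.434,.351,.03),stamp_small_mid=(.425,.236,.03),clip_tub_mid=(.766,-.003,.015),eraser_mid=(.429,-.338,.006))
for q,(x,y,z) in seeds.items():
  for n in T:
    f=T[n]; u,v=proj(n,(x,y,z)).astype(int)
    k0=np.full(f.shape[:2],cv2.GC_BGD,np.uint8)
    m=render(n,M[q],x,y,{'pen_tray':.44,'stamp_tray':2.83,'stamp_large_mid':.86,'stamp_small_mid':.9,'eraser_mid':.61}.get(q,0))
    b=(m>.5).astype(np.uint8)
    k0[cv2.dilate(b,np.ones((13,13)))>0]=cv2.GC_PR_BGD
    k0[b>0]=cv2.GC_PR_FGD
    k0[cv2.erode(b,np.ones((5,5)))>0]=cv2.GC_FGD
    big=cv2.GC_BGD
    # grabcut on a 3x upscaled crop
    y0,x0=max(v-50,0),max(u-50,0); c=f[y0:v+50,x0:u+50]; kk=k0[y0:v+50,x0:u+50]
    kb=cv2.resize(kk,None,fx=1,fy=1,interpolation=cv2.INTER_NEAREST)
    cv2.grabCut(c,kb,None,np.zeros((1,65)),np.zeros((1,65)),6,cv2.GC_INIT_WITH_MASK)
    mask=np.zeros(f.shape[:2],bool); mask[y0:v+50,x0:u+50]=(kb==1)|(kb==3)
    if q=='tape_mid': mask=cv2.morphologyEx(mask.astype(np.uint8),cv2.MORPH_CLOSE,np.ones((11,11)))>0
    p,i=fit(n,mask,q,x,y,0.)
    print(q,n,np.round(p[:2],4),round(np.degrees(p[2])%180,1),round(i,2))
E
python3 m2.py
python3 - <<'E'
from h import *
f=cv2.imread("pics/top2.png");g=cv2.imread("pics/side2.png")
a=cv2.resize(f[100:180,190:300],None,fx=7,fy=7,interpolation=cv2.INTER_NEAREST);cv2.imwrite("pics/mt.png",a)
a=cv2.resize(g[130:205,250:345],None,fx=8,fy=8,interpolation=cv2.INTER_NEAREST);cv2.imwrite("pics/ms.png",a)
E
```

```text
pen_tray top [ 0.6205 -0.2787] 24.7 0.98
pen_tray side [ 0.6173 -0.2768] 25.0 0.97
tape_mid top [ 0.4462 -0.2236] 1.9 0.88
tape_mid side [ 0.4433 -0.2204] 92.6 0.94Traceback (most recent call last):
  File "m2.py", line 20, in <module>
    p,i=fit(n,mask,q,x,y,0.)
        ~~~^^^^^^^^^^^^^^^^^
  File "fit.py", line 28, in fit
    o=minimize(cost,s[0],method='Nelder-Mead',options=dict(initial_simplex=s,xatol=1e-4,fatol=1e-4,maxiter=120))
    res = _minimize_neldermead(fun, x0, args, callback, bounds=bounds,
                               **options)
    fxr = func(xr)
    fx = function(np.copy(x), *(wrapper_args + args))
  File "fit.py", line 24, in cost
    m=render(n,M[name],p[0],p[1],p[2],z0,c0,sz); return 1-np.minimum(m,t).sum()/np.maximum(m,t).sum()
  File "fit.py", line 14, in render
    K,c,A=cam(n)
          ~~~^^^
  File "h.py", line 5, in cam
    i=imaging.camera_info(n); return i["camera_matrix"],np.array(i["xyz"]),R.from_rotvec(i["attitude"]).as_matrix()
ValueError: time passes only in moves, steps and waits
```

View pics/mt.png

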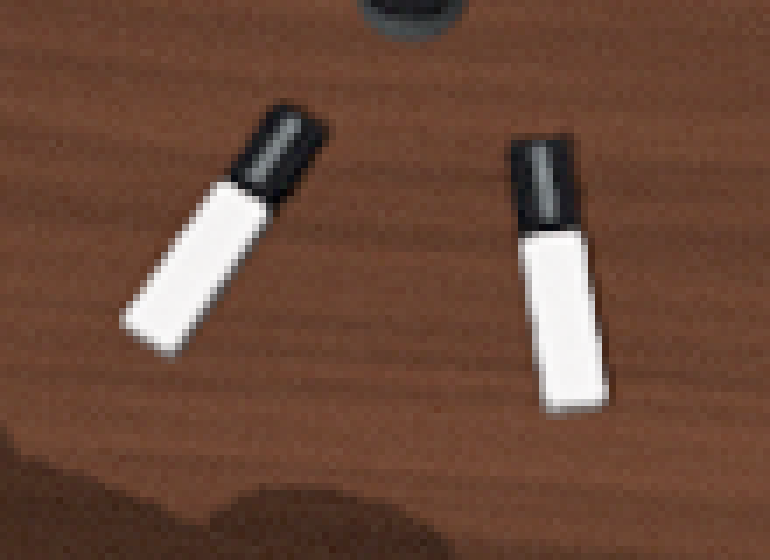

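View pics/ms.png

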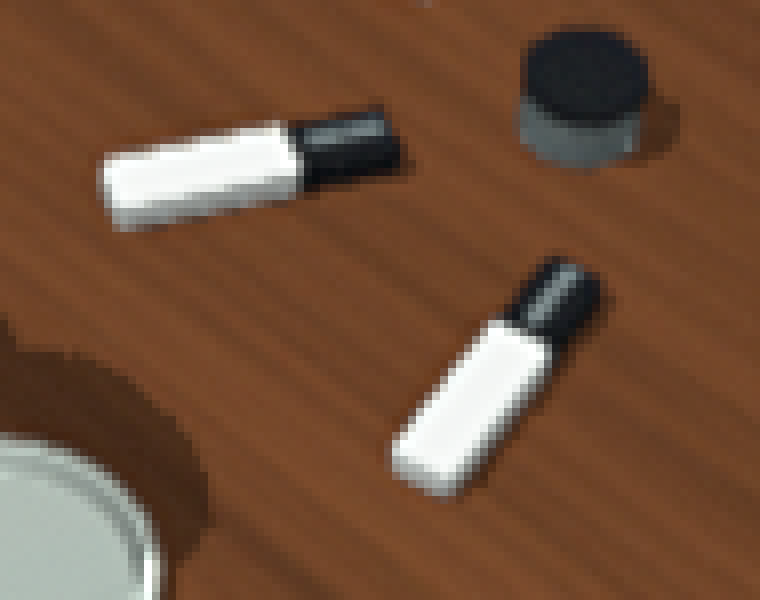

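```bash
python3 - <<'E'
from bench import imaging
import pickle
pickle.dump({n:imaging.camera_info(n) for n in("top","side")},open("cam.pkl","wb"))
s=open("h.py").read()
s=s.replace("def cam(n):\n    i=imaging.camera_info(n);","import pickle\nCI=pickle.load(open('cam.pkl','rb'))\ndef cam(n):\n    i=CI[n];")
open("h.py","w").write(s)
s=open("m2.py").read()
s=s.replace("seeds=dict(","seeds=dict(marker_a_mid=(.647,-.068,.008),marker_b=(.660,.053,.008),").replace("for q,(x,y,z)","M['marker_b']=M['marker_a_mid']\nfor q,(x,y,z)").replace("'pen_tray':.44","'marker_a_mid':.2,'marker_b':-.4,'pen_tray':.44")
open("m2.py","w").write(s)
E
python3 m2.py
```

```text
marker_a_mid top [ 0.6492 -0.0675] 11.0 0.89
marker_a_mid side [ 0.6452 -0.0669] 12.4 0.79
marker_b top [0.6571 0.0613] 152.2 0.8
marker_b side [0.6539 0.0598] 151.4 0.81
pen_tray top [ 0.6206 -0.2786] 24.8 0.98
pen_tray side [ 0.6175 -0.2768] 24.9 0.97
tape_mid top [ 0.4462 -0.2236] 1.9 0.88
tape_mid side [ 0.4433 -0.2204] 92.6 0.94
dish top [ 0.4575 -0.0094] 1.0 0.98
dish side [ 0.454  -0.0105] 3.2 0.96
stamp_tray top [0.633  0.2719] 162.0 0.94
stamp_tray side [0.6314 0.2737] 164.7 0.76
stamp_large_mid top [0.4343 0.3532] 51.4 0.89
stamp_large_mid side [0.4341 0.3547] 53.4 0.89
stamp_small_mid top [0.4279 0.2395] 51.3 0.86
stamp_small_mid side [0.4254 0.2387] 144.4 0.86
clip_tub_mid top [ 0.7694 -0.0016] 157.0 0.81
clip_tub_mid side [ 7.638e-01 -7.000e-04] 92.4 0.88
eraser_mid top [ 0.4312 -0.3402] 41.0 0.87
eraser_mid side [ 0.4278 -0.3376] 38.0 0.93
```

```bash
cat > go.py <<'E'
import sys
from bench import r
import numpy as np
from scipy.spatial.transform import Rotation as R
o=r.get_obs(); x,y,z,yaw=map(float,sys.argv[1:5])
A=R.from_rotvec(o["orientation"]); p=np.array(o["tcp_pos"])
a=np.radians(yaw); T=R.from_matrix(np.array([[np.cos(a),np.sin(a),0],[np.sin(a),-np.cos(a),0],[0,0,-1]]))
ax=A.as_matrix()[:,0]
print("t",round(o["clock"],2),"p",np.round(p,4),"yaw",round(np.degrees(np.arctan2(ax[1],ax[0])),1),"w",round(o["grip_width"],4),"F",np.round(o["contact_force"],1),"q7",round(o["joints"][6],2))
print("xyz cm",np.round(A.inv().apply(np.array([x,y,z])-p)*100,2),"rot",np.round(np.degrees((A.inv()*T).as_rotvec()),1))
E
python3 go.py .6555 .0605 .12 152
```

```text
t 2.1 p [0.2396 0.6311 0.2313] yaw 159.2 w 0.0851 F [ 0.3 -0.8  0.4] q7 -0.08
xyz cm [-59.13 -38.59  11.13] rot [0.  0.  7.2]
```

Candidates for a marker: (222,132) and (269,139), both white with a black cap. The yellow look-alikes at (181,257), (294,266), (390,270) and (342,310) stay put. The crop mt.png confirms both white ones. I start with (222,132).

Emit:
jog_arm(rows=[{"xyz":[-59,-38.6,5],"delta_rot":[0,0,7.2],"fingers":0},{"xyz":[-59,-38.6,5],"delta_rot":[0,0,7.2],"fingers":0},{"xyz":[-59,-38.6,5],"delta_rot":[0,0,7.2],"fingers":0},{"xyz":[-59,-38.6,5],"delta_rot":[0,0,7.2],"fingers":0},{"xyz":[-59,-38.6,5],"delta_rot":[0,0,7.2],"fingers":0}], grip_force=30)

```text
clock: 2.52
tcp_pos: [0.3626, 0.4614, 0.2166]
orientation: [0.759, 3.048, 0.001]
contact_force: [0.7, 1.5, 0.2]
grip_width: 0.0853
```

```bash
python3 go.py .6555 .0605 .12 152
```

```text
t 2.52 p [0.3626 0.4614 0.2166] yaw 152.0 w 0.0853 F [0.7 1.5 0.2] q7 0.11
xyz cm [-44.67 -21.67   9.66] rot [0. 0. 0.]
```

Works as expected: it takes about 0.2 m per call.

Emit:
jog_arm(rows=[{"xyz":[-44.7,-21.7,5],"fingers":0},{"xyz":[-44.7,-21.7,5],"fingers":0},{"xyz":[-44.7,-21.7,5],"fingers":0},{"xyz":[-44.7,-21.7,5],"fingers":0},{"xyz":[-44.7,-21.7,5],"fingers":0}])

```text
$.rows[0]: bad value
```

```bash
python3 go.py .6555 .0605 .12 152
```

```text
t 2.52 p [0.3626 0.4614 0.2166] yaw 152.0 w 0.0853 F [0.7 1.5 0.2] q7 0.11
xyz cm [-44.67 -21.67   9.66] rot [0. 0. 0.]
```

Emit:
jog_arm(rows=[{"xyz":[-44.7,-21.7,5],"delta_rot":[0,0,0],"fingers":0},{"xyz":[-44.7,-21.7,5],"delta_rot":[0,0,0],"fingers":0},{"xyz":[-44.7,-21.7,5],"delta_rot":[0,0,0],"fingers":0},{"xyz":[-44.7,-21.7,5],"delta_rot":[0,0,0],"fingers":0},{"xyz":[-44.7,-21.7,5],"delta_rot":[0,0,0],"fingers":0}])

```text
clock: 2.93
tcp_pos: [0.4848, 0.2938, 0.196]
orientation: [0.759, 3.048, 0.002]
contact_force: [0.2, 0.6, 0.3]
grip_width: 0.0858
```

```bash
python3 go.py .6555 .0605 .12 152
```

```text
t 2.93 p [0.4848 0.2938 0.196 ] yaw 152.0 w 0.0858 F [0.2 0.6 0.3] q7 0.49
xyz cm [-26.01 -12.62   7.59] rot [0.1 0.  0. ]
```

Emit:
jog_arm(rows=[{"xyz":[-26,-12.6,7.6],"delta_rot":[0,0,0],"fingers":0},{"xyz":[-26,-12.6,7.6],"delta_rot":[0,0,0],"fingers":0},{"xyz":[-26,-12.6,7.6],"delta_rot":[0,0,0],"fingers":0},{"xyz":[-26,-12.6,7.6],"delta_rot":[0,0,0],"fingers":0},{"xyz":[-26,-12.6,7.6],"delta_rot":[0,0,0],"fingers":0}])

```text
clock: 3.35
tcp_pos: [0.6039, 0.1312, 0.1429]
orientation: [0.758, 3.048, 0.002]
contact_force: [0.5, 0.1, 0.1]
grip_width: 0.0856
```

```bash
python3 go.py .6555 .0605 .12 152
```

```text
t 3.35 p [0.6039 0.1312 0.1429] yaw 152.1 w 0.0856 F [0.5 0.1 0.1] q7 0.88
xyz cm [-7.87 -3.83  2.29] rot [0.1 0.  0.1]
```

Emit:
jog_arm(rows=[{"xyz":[-7.9,-3.8,4.3],"delta_rot":[0,0,0],"fingers":0.4},{"xyz":[-7.9,-3.8,4.3],"delta_rot":[0,0,0],"fingers":0.4},{"xyz":[-7.9,-3.8,4.3],"delta_rot":[0,0,0],"fingers":0.4},{"xyz":[-7.9,-3.8,4.3],"delta_rot":[0,0,0],"fingers":0.4},{"xyz":[-7.9,-3.8,4.3],"delta_rot":[0,0,0],"fingers":0.4}])

```text
clock: 3.77
tcp_pos: [0.6558, 0.06, 0.0993]
orientation: [-0.761, -3.048, -0.002]
contact_force: [0.1, -0.0, -0.2]
grip_width: 0.0514
```

```bash
python3 go.py .6555 .0605 .006 152
python3 - <<'E'
from h import *
f=grab("top","t3");g=grab("side","s3")
print(proj("top",(.6555,.0605,.1)),proj("side",(.6555,.0605,.1)))
a=cv2.resize(f[90:190,170:300],None,fx=3,fy=3,interpolation=cv2.INTER_CUBIC)
b=cv2.resize(g[90:190,215:345],None,fx=3,fy=3,interpolation=cv2.INTER_CUBIC)
cv2.imwrite("pics/c3.png",np.hstack([a,b]))
E
```

```text
t 3.77 p [0.6558 0.06   0.0993] yaw 152.0 w 0.0514 F [ 0.1 -0.  -0.2] q7 1.03
xyz cm [0.04 0.02 9.33] rot [ 0.1 -0.  -0. ]
[220.35807312 119.58621545] [283.32996477 127.71846702]
```

View pics/c3.png

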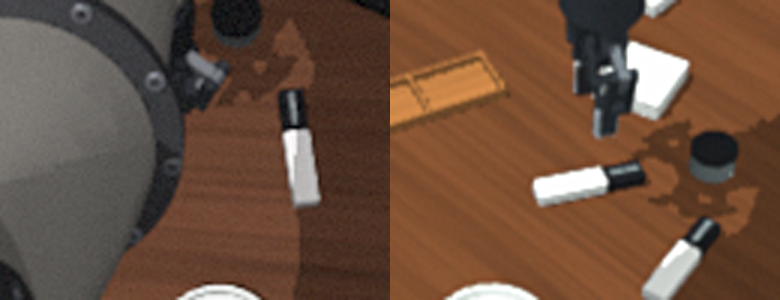

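Emit:
jog_arm(rows=[{"xyz":[0,0,4],"delta_rot":[0,0,0],"fingers":0.4},{"xyz":[0,0,7],"delta_rot":[0,0,0],"fingers":0.4},{"xyz":[0,0,8.8],"delta_rot":[0,0,0],"fingers":0.4},{"xyz":[0,0,9.3],"delta_rot":[0,0,0],"fingers":0.4},{"xyz":[0,0,9.3],"delta_rot":[0,0,0],"fingers":0.4}])

```text
clock: 4.28
tcp_pos: [0.6546, 0.065, 0.0067]
orientation: [-0.751, -3.049, -0.005]
contact_force: [-0.1, 0.1, 0.8]
grip_width: 0.0511
```

Emit:
jog_arm(rows=[{"xyz":[0,0,0],"delta_rot":[0,0,0],"fingers":1},{"xyz":[0,0,0],"delta_rot":[0,0,0],"fingers":1},{"xyz":[0,0,0],"delta_rot":[0,0,0],"fingers":1},{"xyz":[0,0,0],"delta_rot":[0,0,0],"fingers":1},{"xyz":[0,0,0],"delta_rot":[0,0,0],"fingers":1}], grip_force=30)

```text
clock: 4.7
tcp_pos: [0.656, 0.0659, 0.0088]
orientation: [0.751, 3.049, 0.008]
contact_force: [-1.2, 1.8, 7.0]
grip_width: 0.023
```

```bash
python3 go.py .6555 .0605 .006 152
python3 - <<'E'
from h import *
f=grab("top","t4");g=grab("side","s4")
a=cv2.resize(f[90:190,170:300],None,fx=3,fy=3,interpolation=cv2.INTER_CUBIC)
b=cv2.resize(g[90:190,215:345],None,fx=3,fy=3,interpolation=cv2.INTER_CUBIC)
cv2.imwrite("pics/c4.png",np.hstack([a,b]))
E
```

```text
t 4.7 p [0.656  0.0659 0.0088] yaw 152.3 w 0.023 F [-1.2  1.8  7. ] q7 1.05
xyz cm [-0.21 -0.5   0.28] rot [0.3 0.  0.3]
```

View pics/c4.png

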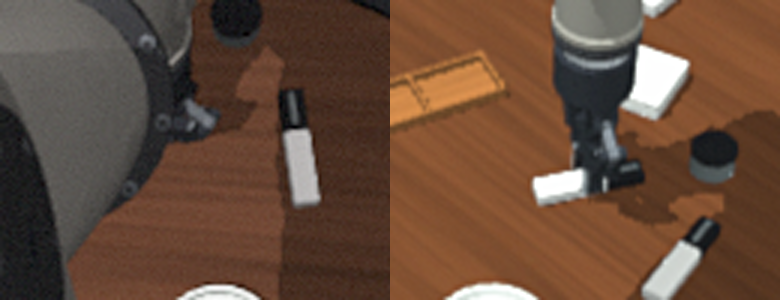

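Emit:
jog_arm(rows=[{"xyz":[0,0,-3],"delta_rot":[0,0,0],"fingers":1},{"xyz":[0,0,-6],"delta_rot":[0,0,0],"fingers":1},{"xyz":[0,0,-9],"delta_rot":[0,0,0],"fingers":1},{"xyz":[0,0,-9],"delta_rot":[0,0,0],"fingers":1},{"xyz":[0,0,-9],"delta_rot":[0,0,0],"fingers":1}])

```text
clock: 5.22
tcp_pos: [0.6576, 0.0656, 0.1019]
orientation: [0.75, 3.044, 0.012]
contact_force: [-0.3, 0.5, -0.2]
grip_width: 0.0227
```

```bash
python3 go.py .609 -.256 .10 204.9
python3 - <<'E'
from h import *
g=grab("side","s5")
cv2.imwrite("pics/c5.png",cv2.resize(g[70:220,200:400],None,fx=3,fy=3,interpolation=cv2.INTER_CUBIC))
E
```

```text
t 5.22 p [0.6576 0.0656 0.1019] yaw 152.3 w 0.0227 F [-0.3  0.5 -0.2] q7 1.03
xyz cm [-1.063e+01 -3.073e+01 -3.000e-02] rot [  0.3   0.5 -52.6]
```

View pics/c5.png

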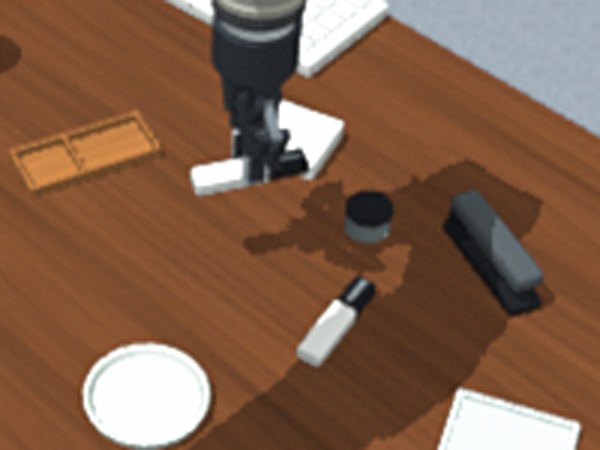

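Emit:
jog_arm(rows=[{"xyz":[-2,-6,0],"delta_rot":[0,0,-7],"fingers":1},{"xyz":[-10.6,-30.7,0],"delta_rot":[0.3,0.5,-52.6],"fingers":1},{"xyz":[-10.6,-30.7,0],"delta_rot":[0.3,0.5,-52.6],"fingers":1},{"xyz":[-10.6,-30.7,0],"delta_rot":[0.3,0.5,-52.6],"fingers":1},{"xyz":[-10.6,-30.7,0],"delta_rot":[0.3,0.5,-52.6],"fingers":1}])

```text
clock: 5.68
tcp_pos: [0.6231, -0.1421, 0.0972]
orientation: [0.229, -3.13, -0.005]
contact_force: [0.6, -1.2, -0.4]
grip_width: 0.0226
```

```bash
python3 go.py .609 -.256 .10 204.9
```

```text
t 5.68 p [ 0.6231 -0.1421  0.0972] yaw -171.6 w 0.0226 F [ 0.6 -1.2 -0.4] q7 1.88
xyz cm [  3.05 -11.07  -0.31] rot [  0.2  -0.2 -16.5]
```

Emit:
jog_arm(rows=[{"xyz":[3.05,-11.05,0],"delta_rot":[0.2,-0.2,-16.5],"fingers":1},{"xyz":[3.05,-11.05,0],"delta_rot":[0.2,-0.2,-16.5],"fingers":1},{"xyz":[3.05,-11.05,0],"delta_rot":[0.2,-0.2,-16.5],"fingers":1},{"xyz":[3.05,-11.05,2],"delta_rot":[0.2,-0.2,-16.5],"fingers":1},{"xyz":[3.05,-11.05,4],"delta_rot":[0.2,-0.2,-16.5],"fingers":1}])

```text
clock: 6.1
tcp_pos: [0.6076, -0.2603, 0.0563]
orientation: [-0.667, 3.069, -0.002]
contact_force: [0.2, 1.7, -0.3]
grip_width: 0.0229
```

```bash
python3 go.py .609 -.256 .015 204.9
python3 - <<'E'
from h import *
f=grab("top","t6");g=grab("side","s6")
a=cv2.resize(f[100:220,280:410],None,fx=3,fy=3,interpolation=cv2.INTER_CUBIC)
b=cv2.resize(g[150:270,300:430],None,fx=3,fy=3,interpolation=cv2.INTER_CUBIC)
cv2.imwrite("pics/c6.png",np.hstack([a,b]))
E
```

```text
t 6.1 p [ 0.6076 -0.2603  0.0563] yaw -155.5 w 0.0229 F [ 0.2  1.7 -0.3] q7 2.31
xyz cm [-0.31  0.34  4.13] rot [-0.1  0.  -0.4]
```

View pics/c6.png

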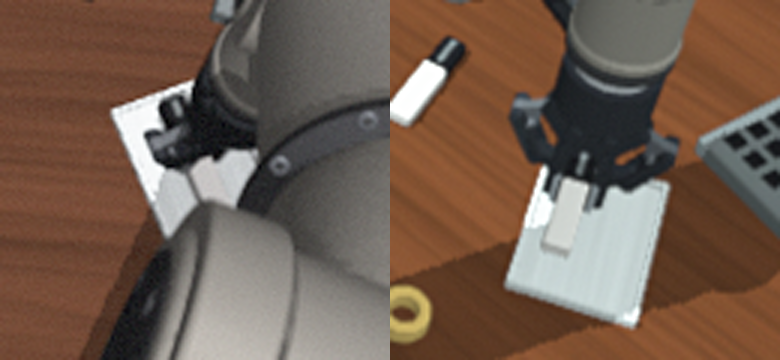

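Emit:
jog_arm(rows=[{"xyz":[-0.3,0.3,1.5],"delta_rot":[0,0,-0.4],"fingers":1},{"xyz":[-0.3,0.3,3],"delta_rot":[0,0,-0.4],"fingers":1},{"xyz":[-0.3,0.3,4],"delta_rot":[0,0,-0.4],"fingers":1},{"xyz":[-0.3,0.3,4.2],"delta_rot":[0,0,-0.4],"fingers":1},{"xyz":[-0.3,0.3,4.2],"delta_rot":[0,0,-0.4],"fingers":1}])

```text
clock: 6.62
tcp_pos: [0.6064, -0.2498, 0.0106]
orientation: [0.685, -3.059, -0.01]
contact_force: [0.1, -0.1, -0.4]
grip_width: 0.0227
```

```bash
python3 go.py .609 -.256 .013 204.9
```

```text
t 6.62 p [ 0.6064 -0.2498  0.0106] yaw -154.7 w 0.0227 F [ 0.1 -0.1 -0.4] q7 2.3
xyz cm [ 0.03 -0.67 -0.24] rot [ 0.4 -0.3  0.4]
```

Emit:
jog_arm(rows=[{"xyz":[0,-0.3,-0.2],"delta_rot":[0.4,-0.3,0.4],"fingers":1},{"xyz":[0,-0.6,-0.2],"delta_rot":[0.4,-0.3,0.4],"fingers":1},{"xyz":[0,-0.6,0],"delta_rot":[0.4,-0.3,0.4],"fingers":1},{"xyz":[0,-0.6,0.1],"delta_rot":[0.4,-0.3,0.4],"fingers":1},{"xyz":[0,-0.6,0.1],"delta_rot":[0.4,-0.3,0.4],"fingers":1}])

```text
clock: 7.03
tcp_pos: [0.6094, -0.2559, 0.0105]
orientation: [-0.676, 3.068, -0.0]
contact_force: [-0.5, 1.0, 6.5]
grip_width: 0.0228
```

```bash
python3 go.py .609 -.256 .013 204.9
python3 - <<'E'
from h import *
f=grab("top","t7");g=grab("side","s7")
b=cv2.resize(g[150:270,300:430],None,fx=4,fy=4,interpolation=cv2.INTER_CUBIC)
cv2.imwrite("pics/c7.png",b)
E
python3 go.py .609 -.256 .013 204.9
```

```text
t 7.03 p [ 0.6094 -0.2559  0.0105] yaw -155.2 w 0.0228 F [-0.5  1.   6.5] q7 2.3
xyz cm [ 0.04  0.01 -0.25] rot [-0.   0.  -0.1]
t 7.13 p [ 0.6094 -0.2559  0.0105] yaw -155.2 w 0.0233 F [-0.5  0.   5.9] q7 2.3
xyz cm [ 0.04  0.01 -0.25] rot [-0.   0.  -0.1]
```

View pics/c7.png

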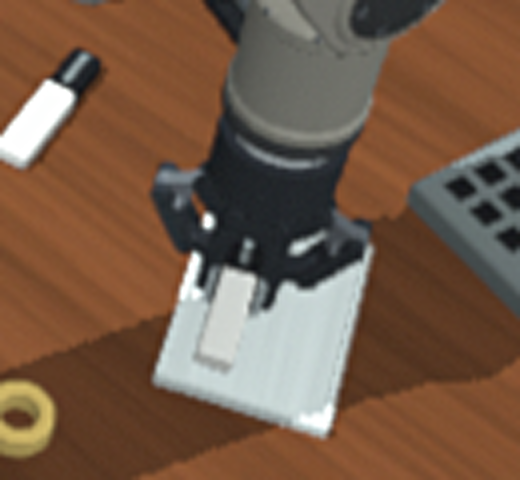

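Emit:
jog_arm(rows=[{"xyz":[0,0,-0.05],"delta_rot":[0,0,0],"fingers":0.58},{"xyz":[0,0,-0.1],"delta_rot":[0,0,0],"fingers":0.58},{"xyz":[0,0,-0.1],"delta_rot":[0,0,0],"fingers":0.58},{"xyz":[0,0,-3],"delta_rot":[0,0,0],"fingers":0.58},{"xyz":[0,0,-7],"delta_rot":[0,0,0],"fingers":0.58}])

```text
clock: 7.55
tcp_pos: [0.6062, -0.2546, 0.077]
orientation: [0.675, -3.061, -0.007]
contact_force: [1.5, -0.3, 0.8]
grip_width: 0.0359
```

```bash
python3 go.py .647 -.067 .1 191.5
```

```text
t 7.55 p [ 0.6062 -0.2546  0.077 ] yaw -155.1 w 0.0359 F [ 1.5 -0.3  0.8] q7 2.31
xyz cm [-11.57  15.31  -2.28] rot [ 0.3 -0.4 13.4]
```

Emit:
jog_arm(rows=[{"xyz":[-11.6,15.3,-2.3],"delta_rot":[0.3,-0.4,13.4],"fingers":0.4},{"xyz":[-11.6,15.3,-2.3],"delta_rot":[0.3,-0.4,13.4],"fingers":0.4},{"xyz":[-11.6,15.3,-2.3],"delta_rot":[0.3,-0.4,13.4],"fingers":0.4},{"xyz":[-11.6,15.3,-2.3],"delta_rot":[0.3,-0.4,13.4],"fingers":0.4},{"xyz":[-11.6,15.3,-2.3],"delta_rot":[0.3,-0.4,13.4],"fingers":0.4}])

```text
clock: 7.97
tcp_pos: [0.6481, -0.0609, 0.1006]
orientation: [-0.321, 3.124, 0.004]
contact_force: [-0.2, 0.5, 0.3]
grip_width: 0.0512
```

```bash
python3 go.py .647 -.067 .1 191.5
python3 - <<'E'
from h import *
f=grab("top","t8");g=grab("side","s8")
cv2.imwrite("pics/c8.png",np.hstack([cv2.resize(x,(390,292)) for x in (f,g)]))
b=cv2.resize(g[110:270,230:430],None,fx=3.5,fy=3.5,interpolation=cv2.INTER_CUBIC)
cv2.imwrite("pics/c8.png",b)
E
```

```text
t 7.97 p [ 0.6481 -0.0609  0.1006] yaw -168.3 w 0.0512 F [-0.2  0.5  0.3] q7 1.8
xyz cm [ 0.23 -0.58  0.05] rot [0.1 0.1 0.2]
```

View pics/c8.png

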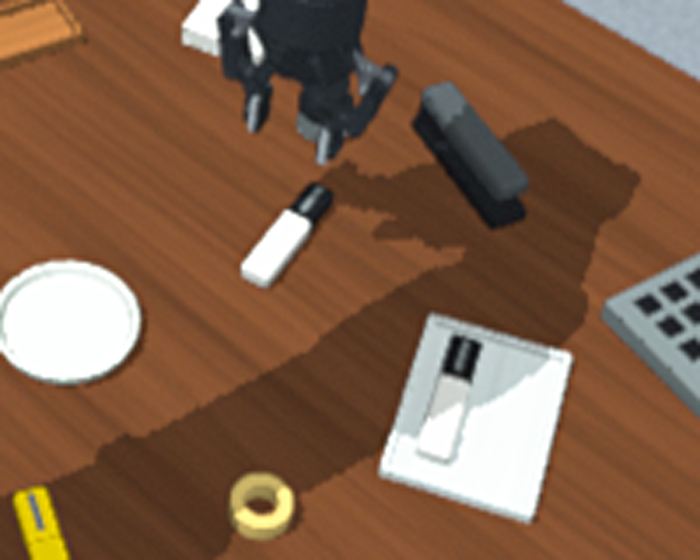

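Emit:
jog_arm(rows=[{"xyz":[0.2,-0.6,2],"delta_rot":[0.1,0.1,0.2],"fingers":0.4},{"xyz":[0.2,-0.6,5],"delta_rot":[0.1,0.1,0.2],"fingers":0.4},{"xyz":[0.2,-0.6,8],"delta_rot":[0.1,0.1,0.2],"fingers":0.4},{"xyz":[0.2,-0.6,9.3],"delta_rot":[0.1,0.1,0.2],"fingers":0.4},{"xyz":[0.2,-0.6,9.3],"delta_rot":[0.1,0.1,0.2],"fingers":0.4}])

```text
clock: 8.48
tcp_pos: [0.6451, -0.0645, 0.0039]
orientation: [0.323, -3.119, -0.004]
contact_force: [-0.2, -1.1, 0.1]
grip_width: 0.0514
```

```bash
python3 go.py .647 -.067 .007 191.5
```

```text
t 8.48 p [ 0.6451 -0.0645  0.0039] yaw -168.2 w 0.0514 F [-0.2 -1.1  0.1] q7 1.81
xyz cm [-0.13 -0.28 -0.31] rot [ 0.2 -0.3  0.3]
```

Emit:
jog_arm(rows=[{"xyz":[-0.1,-0.3,-0.3],"delta_rot":[0.2,-0.3,0.3],"fingers":0.4},{"xyz":[-0.1,-0.3,-0.3],"delta_rot":[0.2,-0.3,0.3],"fingers":0.4},{"xyz":[-0.1,-0.3,-0.3],"delta_rot":[0.2,-0.3,0.3],"fingers":0.4},{"xyz":[-0.1,-0.3,-0.3],"delta_rot":[0.2,-0.3,0.3],"fingers":1},{"xyz":[-0.1,-0.3,-0.3],"delta_rot":[0.2,-0.3,0.3],"fingers":1}])

```text
clock: 8.9
tcp_pos: [0.6476, -0.0673, 0.0081]
orientation: [-0.315, 3.124, -0.001]
contact_force: [-0.2, 0.1, -0.4]
grip_width: 0.0282
```

Emit:
jog_arm(rows=[{"xyz":[0,0,0],"delta_rot":[0,0,0],"fingers":1},{"xyz":[0,0,0],"delta_rot":[0,0,0],"fingers":1},{"xyz":[0,0,-3],"delta_rot":[0,0,0],"fingers":1},{"xyz":[0,0,-7],"delta_rot":[0,0,0],"fingers":1},{"xyz":[0,0,-9],"delta_rot":[0,0,0],"fingers":1}])

```text
clock: 9.32
tcp_pos: [0.649, -0.0674, 0.1018]
orientation: [-0.315, 3.121, -0.001]
contact_force: [1.4, 0.7, 0.1]
grip_width: 0.0226
```

```bash
python3 go.py .629 -.2995 .08 204.9
python3 - <<'E'
from h import *
g=grab("side","s9")
b=cv2.resize(g[110:270,230:430],None,fx=3,fy=3,interpolation=cv2.INTER_CUBIC)
cv2.imwrite("pics/c9.png",b)
E
```

```text
t 9.32 p [ 0.649  -0.0674  0.1018] yaw -168.5 w 0.0226 F [1.4 0.7 0.1] q7 1.81
xyz cm [  6.61 -22.35   2.18] rot [ -0.1   0.3 -13.4]
```

View pics/c9.png

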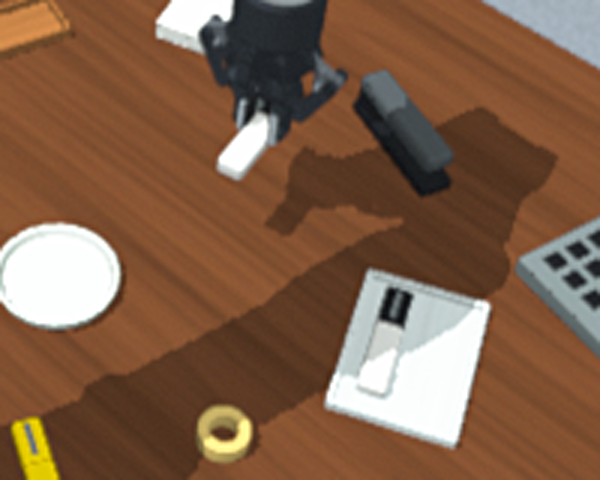

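Emit:
jog_arm(rows=[{"xyz":[6.6,-22.35,0],"delta_rot":[0,0.3,-13.4],"fingers":1},{"xyz":[6.6,-22.35,0],"delta_rot":[0,0.3,-13.4],"fingers":1},{"xyz":[6.6,-22.35,0],"delta_rot":[0,0.3,-13.4],"fingers":1},{"xyz":[6.6,-22.35,0],"delta_rot":[0,0.3,-13.4],"fingers":1},{"xyz":[6.6,-22.35,0],"delta_rot":[0,0.3,-13.4],"fingers":1}])

```text
clock: 9.78
tcp_pos: [0.6323, -0.2768, 0.1044]
orientation: [-0.677, 3.062, -0.005]
contact_force: [1.3, -0.6, -0.9]
grip_width: 0.0228
```

```bash
python3 go.py .629 -.2995 .05 204.9
```

```text
t 9.78 p [ 0.6323 -0.2768  0.1044] yaw -155.1 w 0.0228 F [ 1.3 -0.6 -0.9] q7 2.33
xyz cm [ 1.29 -1.89  5.45] rot [-0.2  0.3  0. ]
```

Emit:
jog_arm(rows=[{"xyz":[1.3,-1.9,2],"delta_rot":[-0.2,0.3,0],"fingers":1},{"xyz":[1.3,-1.9,4],"delta_rot":[-0.2,0.3,0],"fingers":1},{"xyz":[1.3,-1.9,6],"delta_rot":[-0.2,0.3,0],"fingers":1},{"xyz":[1.3,-1.9,6.5],"delta_rot":[-0.2,0.3,0],"fingers":1},{"xyz":[1.3,-1.9,6.5],"delta_rot":[-0.2,0.3,0],"fingers":1}])

```text
clock: 10.2
tcp_pos: [0.6276, -0.2986, 0.0373]
orientation: [0.678, -3.064, -0.003]
contact_force: [-0.0, 0.4, -0.2]
grip_width: 0.023
```

```bash
python3 go.py .629 -.2995 .0125 204.9
python3 - <<'E'
from h import *
g=grab("side","s10")
b=cv2.resize(g[150:270,300:430],None,fx=4,fy=4,interpolation=cv2.INTER_CUBIC)
cv2.imwrite("pics/c10.png",b)
E
```

```text
t 10.2 p [ 0.6276 -0.2986  0.0373] yaw -155.1 w 0.023 F [-0.   0.4 -0.2] q7 2.36
xyz cm [-0.1  -0.15  2.48] rot [ 0.1 -0.2  0. ]
```

View pics/c10.png

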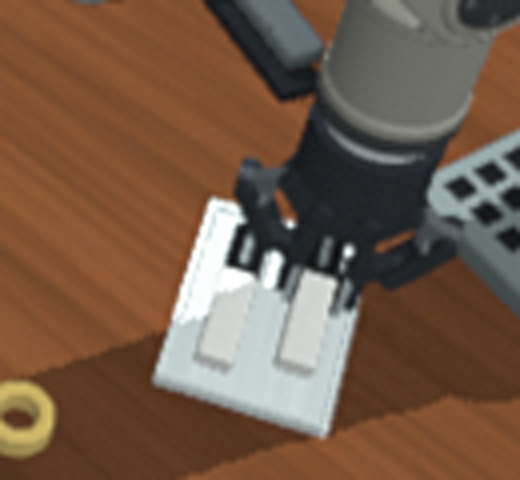

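Emit:
jog_arm(rows=[{"xyz":[-0.1,-0.1,1.2],"delta_rot":[0,0,0],"fingers":1},{"xyz":[-0.1,-0.1,2.2],"delta_rot":[0,0,0],"fingers":1},{"xyz":[-0.1,-0.1,2.5],"delta_rot":[0,0,0],"fingers":1},{"xyz":[-0.1,-0.1,2.6],"delta_rot":[0,0,0],"fingers":1},{"xyz":[-0.1,-0.1,2.6],"delta_rot":[0,0,0],"fingers":1}])

```text
clock: 10.67
tcp_pos: [0.63, -0.2992, 0.0128]
orientation: [0.679, -3.066, -0.0]
contact_force: [0.0, -0.2, -0.3]
grip_width: 0.0229
```

```bash
python3 go.py .629 -.2995 .0125 204.9
```

```text
t 10.67 p [ 0.63   -0.2992  0.0128] yaw -155.0 w 0.0229 F [ 0.  -0.2 -0.3] q7 2.36
xyz cm [0.11 0.01 0.03] rot [ 0.  -0.1  0.1]
```

Emit:
jog_arm(rows=[{"xyz":[0,0,0.15],"delta_rot":[0,0,0],"fingers":1},{"xyz":[0,0,0.15],"delta_rot":[0,0,0],"fingers":0.6},{"xyz":[0,0,0.1],"delta_rot":[0,0,0],"fingers":0.6},{"xyz":[0,0,0.1],"delta_rot":[0,0,0],"fingers":0.6},{"xyz":[0,0,-3],"delta_rot":[0,0,0],"fingers":0.6}])

```text
clock: 11.08
tcp_pos: [0.6259, -0.2972, 0.0372]
orientation: [0.678, -3.057, -0.01]
contact_force: [-0.2, 1.1, -0.4]
grip_width: 0.0344
```

Emit:
jog_arm(rows=[{"xyz":[0,0,-4],"delta_rot":[0,0,0],"fingers":0.6},{"xyz":[0,0,-8],"delta_rot":[0,0,0],"fingers":0.6},{"xyz":[-20,5,-12],"delta_rot":[0,0,0],"fingers":0.6},{"xyz":[-20,20,-12],"delta_rot":[0,0,0],"fingers":0.4},{"xyz":[-20,20,-12],"delta_rot":[0,0,0],"fingers":0.4}])

```text
clock: 11.5
tcp_pos: [0.6818, -0.1925, 0.1372]
orientation: [0.674, -3.061, -0.007]
contact_force: [1.2, 0.6, -0.3]
grip_width: 0.0513
```

```bash
python3 go.py .4342 .354 .14 142
python3 - <<'E'
from h import *
g=grab("side","s11")
b=cv2.resize(g[150:270,300:430],None,fx=4,fy=4,interpolation=cv2.INTER_CUBIC)
cv2.imwrite("pics/c11.png",b)
E
```

```text
t 11.5 p [ 0.6818 -0.1925  0.1372] yaw -155.2 w 0.0513 F [ 1.2  0.6 -0.3] q7 2.19
xyz cm [-0.47 60.    0.09] rot [ 0.1 -0.5 62.8]
```

View pics/c11.png

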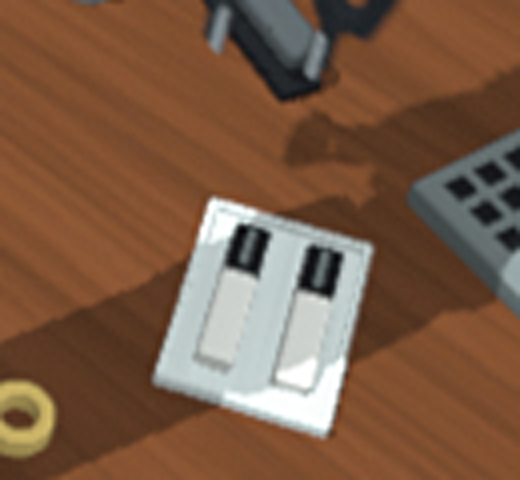

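```bash
python3 go.py .4342 .354 .16 231.5
```

```text
t 11.55 p [ 0.6854 -0.1778  0.1377] yaw -154.4 w 0.051 F [2.6 9.1 0.7] q7 2.19
xyz cm [-0.31 58.84 -1.45] rot [  0.8   0.1 -25.9]
```

Emit:
jog_arm(rows=[{"xyz":[-0.3,58.8,-2],"delta_rot":[0.5,0,-26],"fingers":0.3},{"xyz":[-0.3,58.8,-2],"delta_rot":[0.5,0,-26],"fingers":0.3},{"xyz":[-0.3,58.8,-2],"delta_rot":[0.5,0,-26],"fingers":0.3},{"xyz":[-0.3,58.8,-2],"delta_rot":[0.5,0,-26],"fingers":0.3},{"xyz":[-0.3,58.8,-2],"delta_rot":[0.5,0,-26],"fingers":0.3}])

```text
clock: 11.97
tcp_pos: [0.5936, -0.0012, 0.1461]
orientation: [-1.373, 2.824, 0.007]
contact_force: [0.5, -0.3, -0.2]
grip_width: 0.0595
```

```bash
python3 go.py .4342 .354 .16 231.5
```

```text
t 11.97 p [ 0.5936 -0.0012  0.1461] yaw -128.1 w 0.0595 F [ 0.5 -0.3 -0.2] q7 2.31
xyz cm [-18.09  34.48  -1.2 ] rot [0.2 0.2 0.4]
```

Emit:
jog_arm(rows=[{"xyz":[-18.1,34.5,-1.2],"delta_rot":[0.2,0.2,0.4],"fingers":0.3},{"xyz":[-18.1,34.5,-1.2],"delta_rot":[0.2,0.2,0.4],"fingers":0.3},{"xyz":[-18.1,34.5,-1.2],"delta_rot":[0.2,0.2,0.4],"fingers":0.3},{"xyz":[-18.1,34.5,-1.2],"delta_rot":[0.2,0.2,0.4],"fingers":0.3},{"xyz":[-18.1,34.5,-1.2],"delta_rot":[0.2,0.2,0.4],"fingers":0.3}])

```text
clock: 12.38
tcp_pos: [0.5083, 0.1888, 0.1538]
orientation: [-1.363, 2.83, -0.0]
contact_force: [0.3, 0.2, 0.2]
grip_width: 0.0595
```

```bash
python3 go.py .4342 .354 .14 231.5
```

```text
t 12.38 p [0.5083 0.1888 0.1538] yaw -128.6 w 0.0595 F [0.3 0.2 0.2] q7 1.91
xyz cm [-8.31 16.09  1.37] rot [-0.   0.  -0.1]
```

Emit:
jog_arm(rows=[{"xyz":[-8.3,16.1,0],"delta_rot":[0,0,0],"fingers":0.3},{"xyz":[-8.3,16.1,0],"delta_rot":[0,0,0],"fingers":0.3},{"xyz":[-8.3,16.1,0],"delta_rot":[0,0,0],"fingers":0.3},{"xyz":[-8.3,16.1,1.4],"delta_rot":[0,0,0],"fingers":0.3},{"xyz":[-8.3,16.1,1.4],"delta_rot":[0,0,0],"fingers":0.3}])

```text
clock: 12.8
tcp_pos: [0.4304, 0.3599, 0.1398]
orientation: [-1.373, 2.824, 0.005]
contact_force: [0.2, -0.1, -0.7]
grip_width: 0.0598
```

```bash
python3 go.py .4342 .354 .1 231.5
python3 - <<'E'
from h import *
f=grab("top","t12");g=grab("side","s12")
a=cv2.resize(f[150:260,60:180],None,fx=3,fy=3,interpolation=cv2.INTER_CUBIC)
b=cv2.resize(g[80:190,100:220],None,fx=3,fy=3,interpolation=cv2.INTER_CUBIC)
cv2.imwrite("pics/c12.png",np.hstack([a,b]))
E
```

```text
t 12.8 p [0.4304 0.3599 0.1398] yaw -128.2 w 0.0598 F [ 0.2 -0.1 -0.7] q7 1.54
xyz cm [ 0.24 -0.67  3.97] rot [0.1 0.1 0.3]
```

View pics/c12.png

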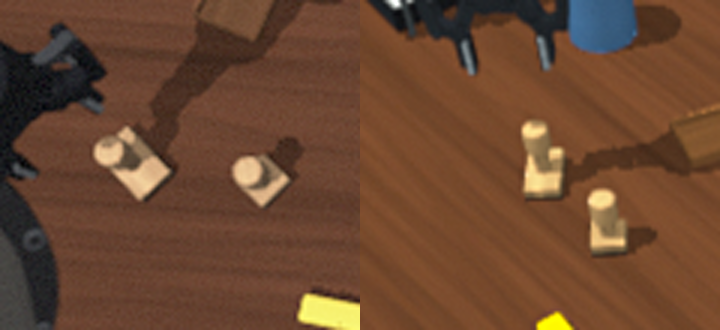

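Emit:
jog_arm(rows=[{"xyz":[0.25,-0.65,0],"delta_rot":[0.1,0.1,0.3],"fingers":0.3},{"xyz":[0.25,-0.65,1],"delta_rot":[0.1,0.1,0.3],"fingers":0.3},{"xyz":[0.25,-0.65,3],"delta_rot":[0.1,0.1,0.3],"fingers":0.3},{"xyz":[0.25,-0.65,5],"delta_rot":[0.1,0.1,0.3],"fingers":0.3},{"xyz":[0.25,-0.65,5],"delta_rot":[0.1,0.1,0.3],"fingers":0.3}])

```text
clock: 13.32
tcp_pos: [0.4338, 0.3482, 0.0856]
orientation: [1.359, -2.824, 0.005]
contact_force: [-0.3, -0.0, 0.1]
grip_width: 0.06
```

```bash
python3 go.py .4342 .354 .039 231.5
python3 - <<'E'
from h import *
f=grab("top","t13");g=grab("side","s13")
a=cv2.resize(f[150:260,60:180],None,fx=3,fy=3,interpolation=cv2.INTER_CUBIC)
b=cv2.resize(g[80:190,100:220],None,fx=3,fy=3,interpolation=cv2.INTER_CUBIC)
cv2.imwrite("pics/c13.png",np.hstack([a,b]))
E
python3 go.py .4342 .354 .039 231.5
```

```text
t 13.32 p [0.4338 0.3482 0.0856] yaw -128.6 w 0.06 F [-0.3 -0.   0.1] q7 1.53
xyz cm [-0.51  0.33  4.65] rot [ 0.  -0.4 -0.1]
t 13.42 p [0.435  0.3503 0.0887] yaw -128.6 w 0.0596 F [-0.5 -0.4  0.6] q7 1.53
xyz cm [-0.26  0.29  4.97] rot [-0.  -0.2 -0.1]
```

View pics/c13.png

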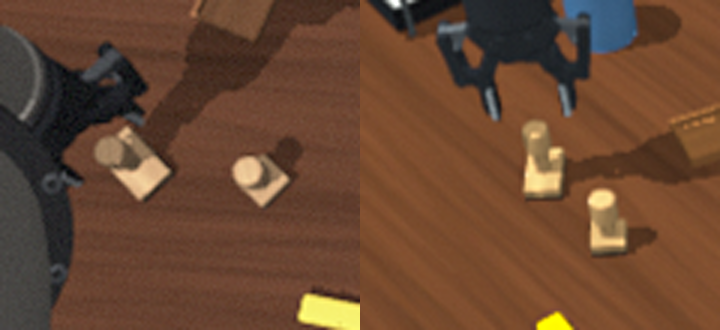

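Emit:
jog_arm(rows=[{"xyz":[-0.2,0.3,1],"delta_rot":[0,-0.2,0],"fingers":0.3},{"xyz":[-0.2,0.3,2.5],"delta_rot":[0,-0.2,0],"fingers":0.3},{"xyz":[-0.2,0.3,4],"delta_rot":[0,-0.2,0],"fingers":0.3},{"xyz":[-0.2,0.3,4.9],"delta_rot":[0,-0.2,0],"fingers":0.3},{"xyz":[-0.2,0.3,4.9],"delta_rot":[0,-0.2,0],"fingers":0.3}])

```text
clock: 13.83
tcp_pos: [0.4332, 0.3528, 0.0383]
orientation: [1.362, -2.829, 0.001]
contact_force: [-0.2, -0.8, 0.6]
grip_width: 0.0599
```

Emit:
jog_arm(rows=[{"xyz":[0,0,0],"delta_rot":[0,0,0],"fingers":0.3},{"xyz":[0,0,0],"delta_rot":[0,0,0],"fingers":0.3},{"xyz":[0,0,0],"delta_rot":[0,0,0],"fingers":0.5},{"xyz":[0,0,0],"delta_rot":[0,0,0],"fingers":0.5},{"xyz":[0,0,0],"delta_rot":[0,0,0],"fingers":0.5}])

```text
clock: 14.25
tcp_pos: [0.4335, 0.3531, 0.0389]
orientation: [1.363, -2.83, 0.001]
contact_force: [0.8, -0.1, 0.4]
grip_width: 0.0427
```

```bash
python3 go.py .4342 .354 .039 231.5
python3 - <<'E'
from h import *
f=grab("top","t14");g=grab("side","s14")
a=cv2.resize(f[150:260,60:180],None,fx=3,fy=3,interpolation=cv2.INTER_CUBIC)
b=cv2.resize(g[80:190,100:220],None,fx=3,fy=3,interpolation=cv2.INTER_CUBIC)
cv2.imwrite("pics/c14.png",np.hstack([a,b]))
E
```

```text
t 14.25 p [0.4335 0.3531 0.0389] yaw -128.6 w 0.0427 F [ 0.8 -0.1  0.4] q7 1.49
xyz cm [-0.11 -0.   -0.01] rot [ 0.  -0.1 -0.1]
```

View pics/c14.png

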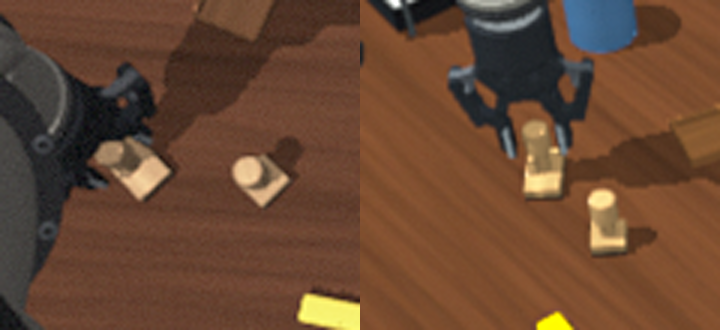

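Emit:
jog_arm(rows=[{"xyz":[0,0,0],"delta_rot":[0,0,0],"fingers":1},{"xyz":[0,0,0],"delta_rot":[0,0,0],"fingers":1},{"xyz":[0,0,0],"delta_rot":[0,0,0],"fingers":1},{"xyz":[0,0,0],"delta_rot":[0,0,0],"fingers":1},{"xyz":[0,0,-0.5],"delta_rot":[0,0,0],"fingers":1}], grip_force=40)

```text
clock: 14.77
tcp_pos: [0.4328, 0.3525, 0.043]
orientation: [1.362, -2.828, 0.002]
contact_force: [0.3, 0.6, -1.8]
grip_width: 0.0245
```

Emit:
jog_arm(rows=[{"xyz":[0,0,-0.7],"delta_rot":[0,0,0],"fingers":1},{"xyz":[0,0,-1.8],"delta_rot":[0,0,0],"fingers":1},{"xyz":[0,0,-3],"delta_rot":[0,0,0],"fingers":1},{"xyz":[0,0,-4],"delta_rot":[0,0,0],"fingers":1},{"xyz":[0,0,-4],"delta_rot":[0,0,0],"fingers":1}])

```text
clock: 15.18
tcp_pos: [0.4343, 0.3539, 0.0859]
orientation: [-1.362, 2.829, 0.001]
contact_force: [1.0, -0.6, -1.1]
grip_width: 0.0246
```

```bash
python3 - <<'E'
from h import *
f=grab("top","t15");g=grab("side","s15")
a=cv2.resize(f[150:260,60:180],None,fx=3,fy=3,interpolation=cv2.INTER_CUBIC)
b=cv2.resize(g[80:190,100:220],None,fx=3,fy=3,interpolation=cv2.INTER_CUBIC)
cv2.imwrite("pics/c15.png",np.hstack([a,b]))
E
python3 go.py .6597 .2641 .12 162.5
```

```text
t 15.28 p [0.4334 0.3529 0.0839] yaw -128.6 w 0.0249 F [-0.7 -0.1 -2.2] q7 1.52
xyz cm [ -7.17 -23.23  -3.62] rot [-0.  -0.1 68.9]
```

View pics/c15.png

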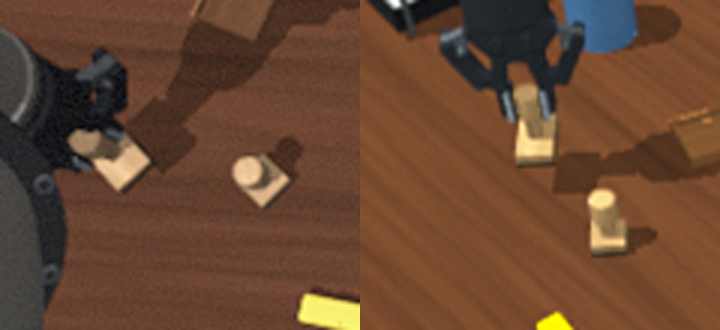

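Emit:
jog_arm(rows=[{"xyz":[-0.3,-1.2,-0.8],"delta_rot":[0,0,3.5],"fingers":1},{"xyz":[-1,-3.3,-1.8],"delta_rot":[0,0,10],"fingers":1},{"xyz":[-1.8,-5.8,-2.6],"delta_rot":[0,0,17],"fingers":1},{"xyz":[-2.6,-8.3,-3],"delta_rot":[0,0,24],"fingers":1},{"xyz":[-3.3,-10.8,-3],"delta_rot":[0,0,31],"fingers":1}])

```text
clock: 15.7
tcp_pos: [0.5397, 0.3113, 0.1145]
orientation: [-0.548, 3.093, -0.001]
contact_force: [-0.4, 0.1, -0.5]
grip_width: 0.0246
```

```bash
python3 go.py .6597 .2641 .12 162.5
```

```text
t 15.7 p [0.5397 0.3113 0.1145] yaw -159.9 w 0.0246 F [-0.4  0.1 -0.5] q7 1.24
xyz cm [-9.65 -8.55 -0.55] rot [-0.   0.  37.6]
```

Emit:
jog_arm(rows=[{"xyz":[-2.2,-1.9,0],"delta_rot":[0,0,7],"fingers":1},{"xyz":[-4.3,-3.8,0],"delta_rot":[0,0,14],"fingers":1},{"xyz":[-6.5,-5.7,0],"delta_rot":[0,0,21],"fingers":1},{"xyz":[-8.3,-7.3,0],"delta_rot":[0,0,28],"fingers":1},{"xyz":[-9.6,-8.5,0],"delta_rot":[0,0,34],"fingers":1}])

```text
clock: 16.12
tcp_pos: [0.6609, 0.2624, 0.1136]
orientation: [0.392, 3.117, -0.003]
contact_force: [0.7, 0.5, -1.0]
grip_width: 0.0251
```

```bash
python3 go.py .6597 .2641 .075 162.5
```

```text
t 16.12 p [0.6609 0.2624 0.1136] yaw 165.7 w 0.0251 F [ 0.7  0.5 -1. ] q7 0.89
xyz cm [0.16 0.14 3.86] rot [-0.1  0.   3.2]
```

Emit:
jog_arm(rows=[{"xyz":[0.15,0.1,0.3],"delta_rot":[0,0,3.2],"fingers":1},{"xyz":[0.15,0.1,1],"delta_rot":[0,0,3.2],"fingers":1},{"xyz":[0.15,0.1,2],"delta_rot":[0,0,3.2],"fingers":1},{"xyz":[0.15,0.1,3],"delta_rot":[0,0,3.2],"fingers":1},{"xyz":[0.15,0.1,3.5],"delta_rot":[0,0,3.2],"fingers":1}])

```text
clock: 16.53
tcp_pos: [0.6576, 0.264, 0.076]
orientation: [-0.474, -3.103, 0.005]
contact_force: [-0.7, -0.8, -1.4]
grip_width: 0.025
```

```bash
python3 - <<'E'
from h import *
f=grab("top","t16");g=grab("side","s16")
a=cv2.resize(f[90:200,80:200],None,fx=3,fy=3,interpolation=cv2.INTER_CUBIC)
b=cv2.resize(g[60:170,170:290],None,fx=3,fy=3,interpolation=cv2.INTER_CUBIC)
cv2.imwrite("pics/c16.png",np.hstack([a,b]))
E
python3 go.py .6597 .2641 .044 162.5
```

```text
t 16.63 p [0.6579 0.2637 0.0765] yaw 162.6 w 0.0248 F [ 0.1  0.  -1.1] q7 0.84
xyz cm [-0.17  0.1   3.25] rot [-0.2 -0.1  0.1]
```

View pics/c16.png

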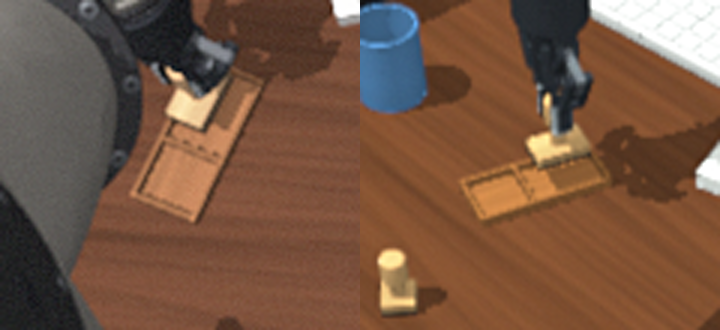

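Emit:
jog_arm(rows=[{"xyz":[-0.15,0.1,0.5],"delta_rot":[-0.2,-0.1,0],"fingers":1},{"xyz":[-0.15,0.1,1.3],"delta_rot":[-0.2,-0.1,0],"fingers":1},{"xyz":[-0.15,0.1,2.1],"delta_rot":[-0.2,-0.1,0],"fingers":1},{"xyz":[-0.15,0.1,2.8],"delta_rot":[-0.2,-0.1,0],"fingers":1},{"xyz":[-0.15,0.1,3.1],"delta_rot":[-0.2,-0.1,0],"fingers":1}])

```text
clock: 17.05
tcp_pos: [0.6587, 0.2638, 0.0439]
orientation: [-0.476, -3.103, 0.002]
contact_force: [-0.0, 0.6, -1.4]
grip_width: 0.025
```

```bash
python3 - <<'E'
from h import *
f=grab("top","t17");g=grab("side","s17")
a=cv2.resize(f[90:200,80:200],None,fx=3,fy=3,interpolation=cv2.INTER_CUBIC)
b=cv2.resize(g[60:170,170:290],None,fx=3,fy=3,interpolation=cv2.INTER_CUBIC)
cv2.imwrite("pics/c17.png",np.hstack([a,b]))
E
python3 go.py .6597 .2641 .042 162.5
```

```text
t 17.15 p [0.6589 0.2639 0.0444] yaw 162.6 w 0.0246 F [-0.  -0.1 -1.2] q7 0.85
xyz cm [-0.07  0.05  0.24] rot [-0.1 -0.1  0.1]
```

View pics/c17.png

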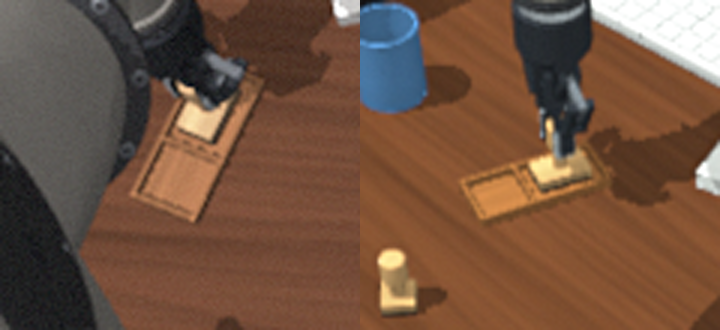

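In the bay. I lower the last 2 mm, then release.

Emit:
jog_arm(rows=[{"xyz":[0,0,0.15],"delta_rot":[0,0,0],"fingers":1},{"xyz":[0,0,0.3],"delta_rot":[0,0,0],"fingers":1},{"xyz":[0,0,0.3],"delta_rot":[0,0,0],"fingers":1},{"xyz":[0,0,0.3],"delta_rot":[0,0,0],"fingers":1},{"xyz":[0,0,0.3],"delta_rot":[0,0,0],"fingers":1}])

```text
clock: 17.57
tcp_pos: [0.6593, 0.264, 0.0421]
orientation: [-0.476, -3.104, 0.001]
contact_force: [-1.2, -1.0, 2.6]
grip_width: 0.0251
```

Emit:
jog_arm(rows=[{"xyz":[0,0,0],"delta_rot":[0,0,0],"fingers":0.45},{"xyz":[0,0,0],"delta_rot":[0,0,0],"fingers":0.45},{"xyz":[0,0,0],"delta_rot":[0,0,0],"fingers":0.45},{"xyz":[0,0,0],"delta_rot":[0,0,0],"fingers":0.45},{"xyz":[0,0,-0.5],"delta_rot":[0,0,0],"fingers":0.45}])

```text
clock: 17.98
tcp_pos: [0.6585, 0.2637, 0.0461]
orientation: [-0.476, -3.102, 0.003]
contact_force: [-0.4, 0.2, -1.1]
grip_width: 0.047
```

Emit:
jog_arm(rows=[{"xyz":[0,0,-2],"delta_rot":[0,0,0],"fingers":0.45},{"xyz":[0,0,-4],"delta_rot":[0,0,0],"fingers":0.45},{"xyz":[0,0,-6],"delta_rot":[0,0,0],"fingers":0.45},{"xyz":[0,0,-8],"delta_rot":[0,0,0],"fingers":0.45},{"xyz":[0,0,-10],"delta_rot":[0,0,0],"fingers":0.45}])

```text
clock: 18.4
tcp_pos: [0.6588, 0.2638, 0.1474]
orientation: [-0.476, -3.103, 0.003]
contact_force: [0.9, 1.5, 0.5]
grip_width: 0.0472
```

```bash
python3 - <<'E'
from h import *
f=grab("top","t18");g=grab("side","s18")
a=cv2.resize(f[90:200,80:200],None,fx=3,fy=3,interpolation=cv2.INTER_CUBIC)
b=cv2.resize(g[60:170,170:290],None,fx=3,fy=3,interpolation=cv2.INTER_CUBIC)
cv2.imwrite("pics/c18.png",np.hstack([a,b]))
E
python3 go.py .4267 .239 .14 141.5
```

```text
t 18.5 p [0.6612 0.2647 0.1506] yaw 162.6 w 0.0468 F [ 0.8 -0.2  0.4] q7 0.84
xyz cm [21.6  -9.49  0.98] rot [ 0.2  0.1 21.1]
```

View pics/c18.png

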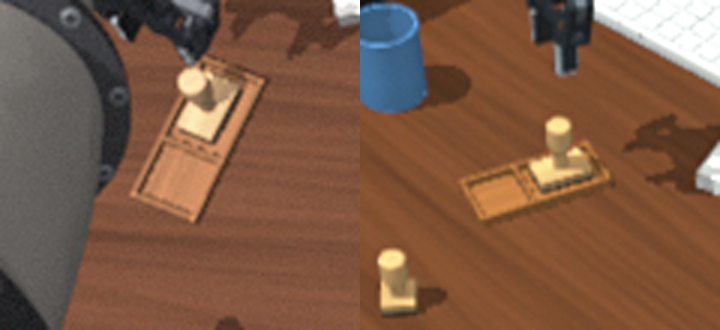

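Emit:
jog_arm(rows=[{"xyz":[3,-1.3,0.1],"delta_rot":[0,0,4],"fingers":0.3},{"xyz":[7,-3,0.2],"delta_rot":[0,0,8],"fingers":0.3},{"xyz":[11,-4.8,0.4],"delta_rot":[0,0,12],"fingers":0.3},{"xyz":[15,-6.6,0.6],"delta_rot":[0,0,16],"fingers":0.3},{"xyz":[18,-8,0.8],"delta_rot":[0,0,20],"fingers":0.3}])

```text
clock: 18.92
tcp_pos: [0.4629, 0.2417, 0.1412]
orientation: [1.013, 2.972, 0.003]
contact_force: [-1.2, 1.2, 0.9]
grip_width: 0.0596
```

```bash
python3 go.py .4267 .239 .08 142
```

```text
t 18.92 p [0.4629 0.2417 0.1412] yaw 142.4 w 0.0596 F [-1.2  1.2  0.9] q7 0.38
xyz cm [ 2.71 -2.45  6.11] rot [0.2 0.1 0.4]
```

Emit:
jog_arm(rows=[{"xyz":[1.5,-1.3,0],"delta_rot":[0.2,0.1,0.4],"fingers":0.3},{"xyz":[2.7,-2.4,1],"delta_rot":[0.2,0.1,0.4],"fingers":0.3},{"xyz":[2.7,-2.4,3],"delta_rot":[0.2,0.1,0.4],"fingers":0.3},{"xyz":[2.7,-2.4,5],"delta_rot":[0.2,0.1,0.4],"fingers":0.3},{"xyz":[2.7,-2.4,5.5],"delta_rot":[0.2,0.1,0.4],"fingers":0.3}])

```text
clock: 19.33
tcp_pos: [0.425, 0.2384, 0.0838]
orientation: [-1.021, -2.967, 0.006]
contact_force: [-0.9, 0.2, 0.7]
grip_width: 0.0598
```

```bash
python3 - <<'E'
from h import *
f=grab("top","t19");g=grab("side","s19")
a=cv2.resize(f[150:260,80:200],None,fx=3,fy=3,interpolation=cv2.INTER_CUBIC)
b=cv2.resize(g[90:200,120:240],None,fx=3,fy=3,interpolation=cv2.INTER_CUBIC)
cv2.imwrite("pics/c19.png",np.hstack([a,b]))
E
python3 go.py .4267 .239 .032 142
```

```text
t 19.43 p [0.4262 0.2387 0.0852] yaw 142.0 w 0.0597 F [ 1.2 -0.3 -0.6] q7 0.34
xyz cm [-0.03  0.07  5.32] rot [-0.2 -0.1 -0. ]
```

View pics/c19.png

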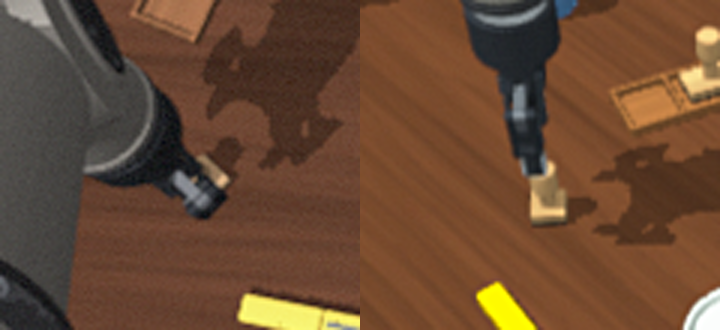

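Emit:
jog_arm(rows=[{"xyz":[0,0.05,1],"delta_rot":[-0.2,-0.1,0],"fingers":0.3},{"xyz":[0,0.05,2.4],"delta_rot":[-0.2,-0.1,0],"fingers":0.3},{"xyz":[0,0.05,3.8],"delta_rot":[-0.2,-0.1,0],"fingers":0.3},{"xyz":[0,0.05,4.8],"delta_rot":[-0.2,-0.1,0],"fingers":0.3},{"xyz":[0,0.05,5.2],"delta_rot":[-0.2,-0.1,0],"fingers":0.3}])

```text
clock: 19.85
tcp_pos: [0.4264, 0.2388, 0.0326]
orientation: [-1.024, -2.97, 0.001]
contact_force: [0.2, -0.5, -0.1]
grip_width: 0.0599
```

Emit:
jog_arm(rows=[{"xyz":[0,0,0],"delta_rot":[0,0,0],"fingers":0.3},{"xyz":[0,0,0],"delta_rot":[0,0,0],"fingers":0.5},{"xyz":[0,0,0],"delta_rot":[0,0,0],"fingers":0.55},{"xyz":[0,0,0],"delta_rot":[0,0,0],"fingers":0.55},{"xyz":[0,0,0],"delta_rot":[0,0,0],"fingers":0.55}])

```text
clock: 20.27
tcp_pos: [0.4267, 0.2391, 0.0331]
orientation: [1.024, 2.97, -0.0]
contact_force: [-0.6, -1.0, 0.2]
grip_width: 0.0385
```

```bash
python3 - <<'E'
from h import *
f=grab("top","t20");g=grab("side","s20")
a=cv2.resize(f[150:260,80:200],None,fx=3,fy=3,interpolation=cv2.INTER_CUBIC)
b=cv2.resize(g[90:200,120:240],None,fx=3,fy=3,interpolation=cv2.INTER_CUBIC)
cv2.imwrite("pics/c20.png",np.hstack([a,b]))
E
python3 go.py .4267 .239 .032 142
```

```text
t 20.37 p [0.4265 0.239  0.0329] yaw 141.9 w 0.0381 F [-0.5 -0.8  0. ] q7 0.36
xyz cm [-0.01  0.01  0.09] rot [-0.   0.  -0.1]
```

View pics/c20.png

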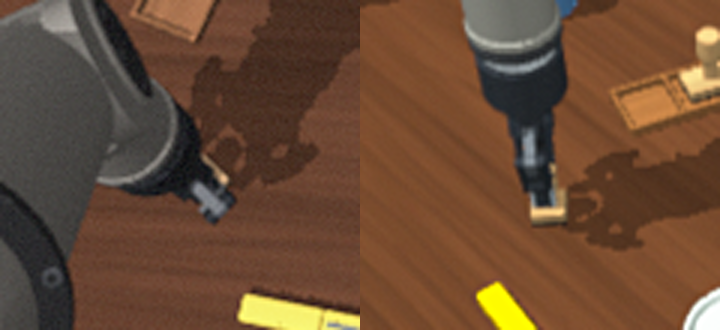

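Emit:
jog_arm(rows=[{"xyz":[0,0,0],"delta_rot":[0,0,0],"fingers":1},{"xyz":[0,0,0],"delta_rot":[0,0,0],"fingers":1},{"xyz":[0,0,0],"delta_rot":[0,0,0],"fingers":1},{"xyz":[0,0,0],"delta_rot":[0,0,0],"fingers":1},{"xyz":[0,0,-0.5],"delta_rot":[0,0,0],"fingers":1}])

```text
clock: 20.78
tcp_pos: [0.426, 0.2387, 0.0375]
orientation: [-1.024, -2.97, 0.002]
contact_force: [-0.7, -0.9, -0.2]
grip_width: 0.025
```

Emit:
jog_arm(rows=[{"xyz":[0,0,-0.7],"delta_rot":[0,0,0],"fingers":1},{"xyz":[0,0,-2],"delta_rot":[0,0,0],"fingers":1},{"xyz":[0,0,-4],"delta_rot":[0,0,0],"fingers":1},{"xyz":[0,0,-6],"delta_rot":[0,0,0],"fingers":1},{"xyz":[0,0,-7.5],"delta_rot":[0,0,0],"fingers":1}])

```text
clock: 21.2
tcp_pos: [0.4263, 0.2388, 0.1143]
orientation: [1.024, 2.97, -0.001]
contact_force: [0.6, 0.3, -0.5]
grip_width: 0.0245
```

```bash
python3 - <<'E'
from h import *
f=grab("top","t21");g=grab("side","s21")
a=cv2.resize(f[150:260,80:200],None,fx=3,fy=3,interpolation=cv2.INTER_CUBIC)
b=cv2.resize(g[90:200,120:240],None,fx=3,fy=3,interpolation=cv2.INTER_CUBIC)
cv2.imwrite("pics/c21.png",np.hstack([a,b]))
E
python3 go.py .5919 .2854 .11 162.5
```

```text
t 21.3 p [0.4276 0.2397 0.1151] yaw 141.9 w 0.0247 F [-0.  -0.2  0.1] q7 0.33
xyz cm [-10.12  13.72   0.57] rot [  0.2   0.1 -20.6]
```

View pics/c21.png

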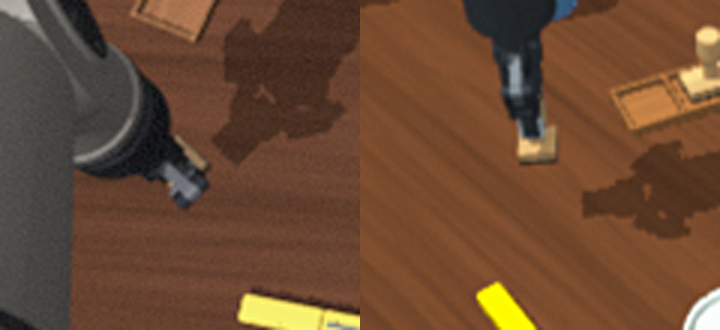

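Emit:
jog_arm(rows=[{"xyz":[-1.2,1.6,0],"delta_rot":[0,0,-3],"fingers":1},{"xyz":[-3.4,4.6,0],"delta_rot":[0,0,-8],"fingers":1},{"xyz":[-5.8,7.8,0],"delta_rot":[0,0,-13],"fingers":1},{"xyz":[-8,10.8,0],"delta_rot":[0,0,-17.5],"fingers":1},{"xyz":[-9.6,13,0],"delta_rot":[0.1,0,-20.5],"fingers":1}])

```text
clock: 21.72
tcp_pos: [0.5859, 0.283, 0.1149]
orientation: [0.474, 3.103, 0.001]
contact_force: [-0.3, 1.0, 0.1]
grip_width: 0.0246
```

```bash
python3 go.py .5919 .2854 .07 162.5
```

```text
t 21.72 p [0.5859 0.283  0.1149] yaw 162.6 w 0.0246 F [-0.3  1.   0.1] q7 0.76
xyz cm [-0.49  0.4   4.5 ] rot [0.1 0.1 0.1]
```

Emit:
jog_arm(rows=[{"xyz":[-0.5,0.4,0.5],"delta_rot":[0.1,0.1,0.1],"fingers":1},{"xyz":[-0.5,0.4,1.5],"delta_rot":[0.1,0.1,0.1],"fingers":1},{"xyz":[-0.5,0.4,3],"delta_rot":[0.1,0.1,0.1],"fingers":1},{"xyz":[-0.5,0.4,4.2],"delta_rot":[0.1,0.1,0.1],"fingers":1},{"xyz":[-0.5,0.4,4.5],"delta_rot":[0.1,0.1,0.1],"fingers":1}])

```text
clock: 22.13
tcp_pos: [0.5885, 0.2841, 0.0664]
orientation: [-0.476, -3.101, 0.007]
contact_force: [-1.0, -0.1, -0.1]
grip_width: 0.025
```

```bash
python3 - <<'E'
from h import *
f=grab("top","t22");g=grab("side","s22")
a=cv2.resize(f[90:200,80:200],None,fx=3,fy=3,interpolation=cv2.INTER_CUBIC)
b=cv2.resize(g[60:170,170:290],None,fx=3,fy=3,interpolation=cv2.INTER_CUBIC)
cv2.imwrite("pics/c22.png",np.hstack([a,b]))
E
python3 go.py .5919 .2854 .036 162.5
```

```text
t 22.23 p [0.59   0.2848 0.0685] yaw 162.5 w 0.0248 F [-0.4  0.3 -0.3] q7 0.76
xyz cm [-0.16  0.13  3.25] rot [-0.2 -0.1  0. ]
```

View pics/c22.png

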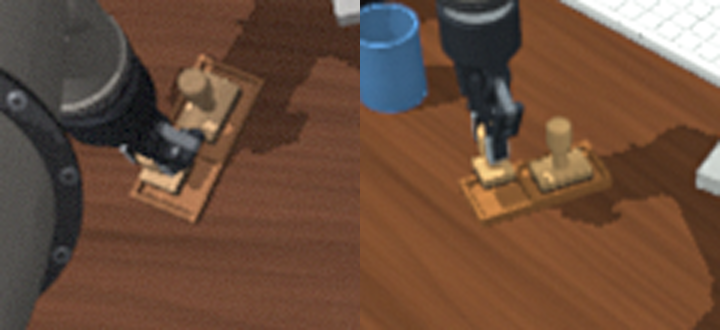

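Emit:
jog_arm(rows=[{"xyz":[-0.15,0.1,0.6],"delta_rot":[-0.2,-0.1,0],"fingers":1},{"xyz":[-0.15,0.1,1.5],"delta_rot":[-0.2,-0.1,0],"fingers":1},{"xyz":[-0.15,0.1,2.3],"delta_rot":[-0.2,-0.1,0],"fingers":1},{"xyz":[-0.15,0.1,2.8],"delta_rot":[-0.2,-0.1,0],"fingers":1},{"xyz":[-0.15,0.1,3.0],"delta_rot":[-0.2,-0.1,0],"fingers":1}])

```text
clock: 22.65
tcp_pos: [0.591, 0.2848, 0.0372]
orientation: [-0.477, -3.104, 0.001]
contact_force: [0.2, -0.9, -0.9]
grip_width: 0.0247
```

```bash
python3 - <<'E'
from h import *
f=grab("top","t23");g=grab("side","s23")
a=cv2.resize(f[90:200,80:200],None,fx=3,fy=3,interpolation=cv2.INTER_CUBIC)
b=cv2.resize(g[60:170,170:290],None,fx=3,fy=3,interpolation=cv2.INTER_CUBIC)
cv2.imwrite("pics/c23.png",np.hstack([a,b]))
E
python3 go.py .5919 .2854 .036 162.5
```

```text
t 22.75 p [0.5913 0.285  0.0378] yaw 162.5 w 0.0245 F [-0.7 -0.1 -0. ] q7 0.76
xyz cm [-0.04  0.05  0.18] rot [-0. -0.  0.]
```

View pics/c23.png

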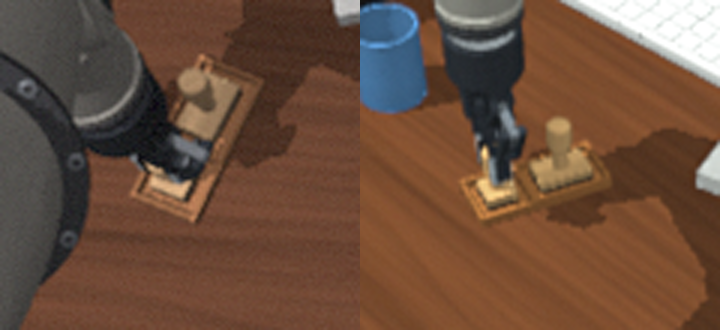

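Emit:
jog_arm(rows=[{"xyz":[0,0,0.1],"delta_rot":[0,0,0],"fingers":1},{"xyz":[0,0,0.2],"delta_rot":[0,0,0],"fingers":1},{"xyz":[0,0,0.25],"delta_rot":[0,0,0],"fingers":1},{"xyz":[0,0,0.25],"delta_rot":[0,0,0],"fingers":1},{"xyz":[0,0,0.25],"delta_rot":[0,0,0],"fingers":1}])

```text
clock: 23.17
tcp_pos: [0.5918, 0.2852, 0.0363]
orientation: [0.477, 3.105, 0.001]
contact_force: [-1.0, -1.6, 5.6]
grip_width: 0.0251
```

Emit:
jog_arm(rows=[{"xyz":[0,0,0],"delta_rot":[0,0,0],"fingers":0.45},{"xyz":[0,0,0],"delta_rot":[0,0,0],"fingers":0.45},{"xyz":[0,0,0],"delta_rot":[0,0,0],"fingers":0.45},{"xyz":[0,0,0],"delta_rot":[0,0,0],"fingers":0.45},{"xyz":[0,0,-0.5],"delta_rot":[0,0,0],"fingers":0.45}])

```text
clock: 23.58
tcp_pos: [0.591, 0.2848, 0.0403]
orientation: [-0.477, -3.104, 0.001]
contact_force: [-0.0, 0.2, -0.4]
grip_width: 0.0467
```

Emit:
jog_arm(rows=[{"xyz":[0,0,-2],"delta_rot":[0,0,0],"fingers":0.45},{"xyz":[0,0,-4],"delta_rot":[0,0,0],"fingers":0.45},{"xyz":[0,0,-6],"delta_rot":[0,0,0],"fingers":0.45},{"xyz":[0,0,-8],"delta_rot":[0,0,0],"fingers":0.45},{"xyz":[0,0,-10],"delta_rot":[0,0,0],"fingers":0.45}])

```text
clock: 24.0
tcp_pos: [0.5911, 0.2848, 0.1416]
orientation: [-0.477, -3.104, 0.001]
contact_force: [0.4, 0.6, -0.2]
grip_width: 0.0472
```

```bash
python3 - <<'E'
from h import *
f=grab("top","t24");g=grab("side","s24")
a=cv2.resize(f[90:200,80:200],None,fx=3,fy=3,interpolation=cv2.INTER_CUBIC)
b=cv2.resize(g[60:170,170:290],None,fx=3,fy=3,interpolation=cv2.INTER_CUBIC)
cv2.imwrite("pics/c24.png",np.hstack([a,b]))
E
python3 go.py .4448 -.222 .14 64
```

```text
t 24.1 p [0.5934 0.286  0.1445] yaw 162.5 w 0.0471 F [ 1.4 -0.1 -0.2] q7 0.76
xyz cm [ -1.08 -52.92   0.25] rot [ 0.3 -0.1 98.5]
```

View pics/c24.png

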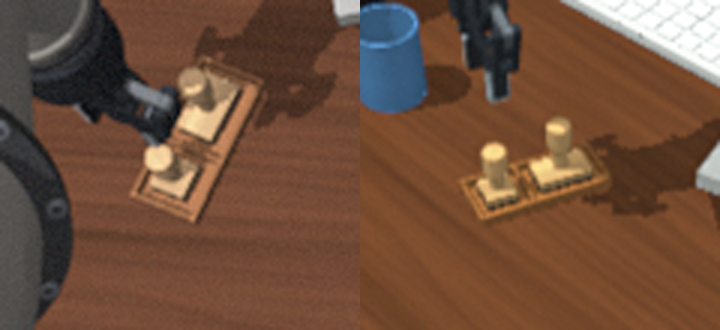

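```bash
python3 go.py .4448 -.222 .14 120
```

```text
t 24.1 p [0.5934 0.286  0.1445] yaw 162.5 w 0.0471 F [ 1.4 -0.1 -0.2] q7 0.76
xyz cm [ -1.08 -52.92   0.25] rot [ 0.3  0.1 42.5]
```

Emit:
jog_arm(rows=[{"xyz":[0,-2,0],"delta_rot":[0,0,3],"fingers":0.25},{"xyz":[0,-5.5,0],"delta_rot":[0,0,8],"fingers":0.25},{"xyz":[-0.1,-9.5,0],"delta_rot":[0,0,13],"fingers":0.25},{"xyz":[-0.2,-13.5,0],"delta_rot":[0,0,18],"fingers":0.25},{"xyz":[-0.3,-17.5,0],"delta_rot":[0,0,23],"fingers":0.25}])

```text
clock: 24.52
tcp_pos: [0.5426, 0.1165, 0.1433]
orientation: [1.091, 2.943, 0.006]
contact_force: [1.3, 0.4, 0.5]
grip_width: 0.0644
```

```bash
python3 go.py .4448 -.222 .14 120
```

```text
t 24.52 p [0.5426 0.1165 0.1433] yaw 139.3 w 0.0644 F [1.3 0.4 0.5] q7 0.63
xyz cm [-14.66 -32.05   0.21] rot [ 0.3  0.  19.3]
```

Emit:
jog_arm(rows=[{"xyz":[-1.7,-3.7,0],"delta_rot":[0.3,0,5],"fingers":0.25},{"xyz":[-3.4,-7.4,0],"delta_rot":[0.3,0,10],"fingers":0.25},{"xyz":[-5.1,-11.1,0],"delta_rot":[0.3,0,15],"fingers":0.25},{"xyz":[-6.8,-14.8,0],"delta_rot":[0.3,0,19],"fingers":0.25},{"xyz":[-8.5,-18.5,0],"delta_rot":[0.3,0,19.3],"fingers":0.25}])

```text
clock: 24.93
tcp_pos: [0.4851, -0.0808, 0.1424]
orientation: [-1.575, -2.718, 0.002]
contact_force: [1.2, 1.3, 0.6]
grip_width: 0.0638
```

```bash
python3 go.py .4448 -.222 .14 120
```

```text
t 24.93 p [ 0.4851 -0.0808  0.1424] yaw 119.8 w 0.0638 F [1.2 1.3 0.6] q7 0.69
xyz cm [-10.25 -10.52   0.25] rot [-0.1  0.  -0.2]
```

Emit:
jog_arm(rows=[{"xyz":[-3,-3,0],"delta_rot":[0,0,0],"fingers":0.25},{"xyz":[-6,-6.1,0.3],"delta_rot":[0,0,0],"fingers":0.25},{"xyz":[-9,-9.2,1.5],"delta_rot":[0,0,0],"fingers":0.25},{"xyz":[-10.2,-10.5,4],"delta_rot":[0,0,0],"fingers":0.25},{"xyz":[-10.2,-10.5,7],"delta_rot":[0,0,0],"fingers":0.25}])

```text
clock: 25.35
tcp_pos: [0.4434, -0.2283, 0.0731]
orientation: [1.585, 2.707, -0.005]
contact_force: [1.1, 1.2, 0.0]
grip_width: 0.0643
```

```bash
python3 - <<'E'
from h import *
f=grab("top","t25");g=grab("side","s25")
a=cv2.resize(f[150:260,265:385],None,fx=3,fy=3,interpolation=cv2.INTER_CUBIC)
b=cv2.resize(g[190:300,245:365],None,fx=3,fy=3,interpolation=cv2.INTER_CUBIC)
cv2.imwrite("pics/c25.png",np.hstack([a,b]))
E
python3 go.py .4448 -.222 .006 120
```

```text
t 25.45 p [ 0.441  -0.2215  0.0691] yaw 119.6 w 0.064 F [-0.8 -0.1  0.7] q7 1.08
xyz cm [-0.26  0.35  6.31] rot [-0.4 -0.3 -0.4]
```

View pics/c25.png

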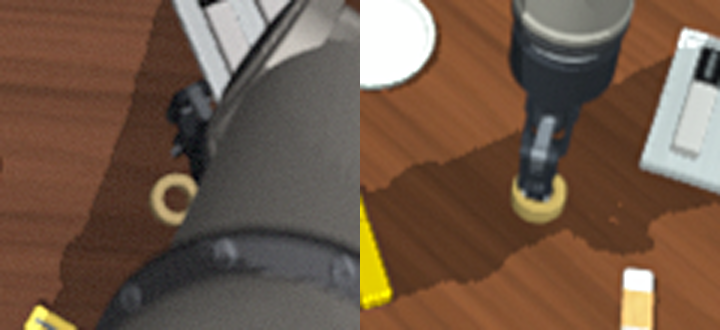

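Emit:
jog_arm(rows=[{"xyz":[-0.25,0.35,1],"delta_rot":[-0.4,-0.3,-0.4],"fingers":0.25},{"xyz":[-0.25,0.35,2.8],"delta_rot":[-0.4,-0.3,-0.4],"fingers":0.25},{"xyz":[-0.25,0.35,4.6],"delta_rot":[-0.4,-0.3,-0.4],"fingers":0.25},{"xyz":[-0.25,0.35,5.8],"delta_rot":[-0.4,-0.3,-0.4],"fingers":0.25},{"xyz":[-0.25,0.35,6.2],"delta_rot":[-0.4,-0.3,-0.4],"fingers":0.25}])

```text
clock: 25.87
tcp_pos: [0.4448, -0.2202, 0.0065]
orientation: [-1.566, -2.721, -0.001]
contact_force: [-0.3, 0.3, -1.1]
grip_width: 0.0639
```

```bash
python3 go.py .4448 -.222 .005 120
```

```text
t 25.87 p [ 0.4448 -0.2202  0.0065] yaw 120.2 w 0.0639 F [-0.3  0.3 -1.1] q7 1.14
xyz cm [-0.15 -0.09  0.15] rot [-0.  -0.1  0.2]
```

Emit:
jog_arm(rows=[{"xyz":[-0.15,-0.1,0.1],"delta_rot":[0,0,0],"fingers":0.25},{"xyz":[-0.15,-0.1,0.1],"delta_rot":[0,0,0],"fingers":0.6},{"xyz":[-0.15,-0.1,0.1],"delta_rot":[0,0,0],"fingers":0.8},{"xyz":[-0.15,-0.1,0.1],"delta_rot":[0,0,0],"fingers":0.8},{"xyz":[-0.15,-0.1,0.1],"delta_rot":[0,0,0],"fingers":0.8}], grip_force=25)

```text
clock: 26.28
tcp_pos: [0.4456, -0.2219, 0.0068]
orientation: [-1.566, -2.723, -0.002]
contact_force: [-0.2, 1.3, 6.7]
grip_width: 0.0429
```

Emit:
jog_arm(rows=[{"xyz":[0,0,0],"delta_rot":[0,0,0],"fingers":0.8},{"xyz":[0,0,-1.5],"delta_rot":[0,0,0],"fingers":0.8},{"xyz":[0,0,-4],"delta_rot":[0,0,0],"fingers":0.8},{"xyz":[0,0,-7],"delta_rot":[0,0,0],"fingers":0.8},{"xyz":[0,0,-8],"delta_rot":[0,0,0],"fingers":0.8}])

```text
clock: 26.7
tcp_pos: [0.4472, -0.223, 0.0903]
orientation: [1.565, 2.719, 0.004]
contact_force: [1.5, -1.1, -0.7]
grip_width: 0.0429
```

```bash
python3 - <<'E'
from h import *
g=grab("side","s26")
b=cv2.resize(g[150:300,205:365],None,fx=4,fy=4,interpolation=cv2.INTER_CUBIC)
cv2.imwrite("pics/c26.png",b)
E
python3 go.py .4558 -.010 .08 120
```

```text
t 26.75 p [ 0.4478 -0.2231  0.0907] yaw 120.2 w 0.0426 F [0.7 0.1 0.6] q7 1.08
xyz cm [18.03 11.39  1.07] rot [0.3 0.2 0.2]
```

View pics/c26.png

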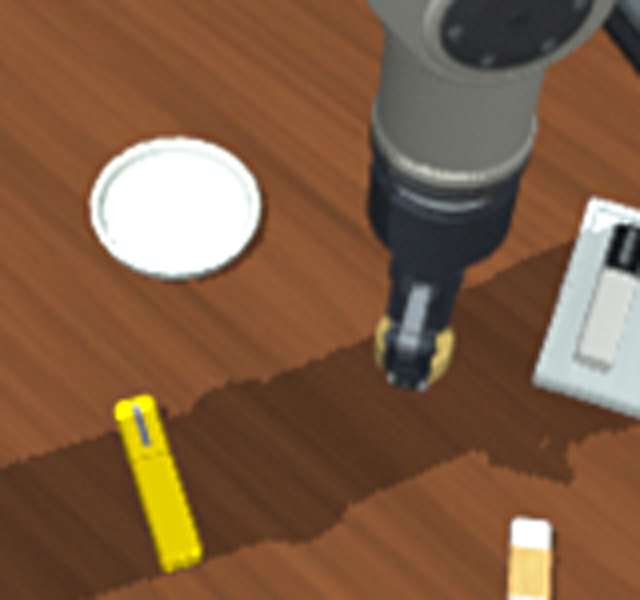

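Tape held. On to the dish.

Emit:
jog_arm(rows=[{"xyz":[2,1.3,0],"delta_rot":[0.3,0.2,0],"fingers":0.8},{"xyz":[5.5,3.5,0],"delta_rot":[0.3,0.2,0],"fingers":0.8},{"xyz":[9.5,6,0],"delta_rot":[0.3,0.2,0],"fingers":0.8},{"xyz":[13,8.2,0],"delta_rot":[0.3,0.2,0],"fingers":0.8},{"xyz":[16,10.1,0],"delta_rot":[0.3,0.2,0],"fingers":0.8}])

```text
clock: 27.17
tcp_pos: [0.4541, -0.0322, 0.0902]
orientation: [1.567, 2.723, 0.0]
contact_force: [0.9, -0.5, -0.4]
grip_width: 0.0429
```

```bash
python3 go.py .4558 -.010 .04 120
```

```text
t 27.17 p [ 0.4541 -0.0322  0.0902] yaw 120.1 w 0.0429 F [ 0.9 -0.5 -0.4] q7 0.64
xyz cm [1.83 1.26 5.02] rot [0.  0.  0.1]
```

Emit:
jog_arm(rows=[{"xyz":[1.2,0.8,0],"delta_rot":[0,0,0],"fingers":0.8},{"xyz":[1.8,1.25,1],"delta_rot":[0,0,0],"fingers":0.8},{"xyz":[1.8,1.25,3],"delta_rot":[0,0,0],"fingers":0.8},{"xyz":[1.8,1.25,4.7],"delta_rot":[0,0,0],"fingers":0.8},{"xyz":[1.8,1.25,5],"delta_rot":[0,0,0],"fingers":0.8}])

```text
clock: 27.58
tcp_pos: [0.4538, -0.0111, 0.0374]
orientation: [-1.566, -2.72, 0.005]
contact_force: [-0.8, -0.1, -1.1]
grip_width: 0.043
```

```bash
python3 - <<'E'
from h import *
f=grab("top","t27");g=grab("side","s27")
a=cv2.resize(f[150:260,185:305],None,fx=3,fy=3,interpolation=cv2.INTER_CUBIC)
b=cv2.resize(g[140:250,190:310],None,fx=3,fy=3,interpolation=cv2.INTER_CUBIC)
cv2.imwrite("pics/c27.png",np.hstack([a,b]))
E
python3 go.py .4558 -.010 .013 120
```

```text
t 27.68 p [ 0.4547 -0.0114  0.039 ] yaw 120.1 w 0.0434 F [-0.1 -0.4 -0.8] q7 0.64
xyz cm [0.07 0.17 2.6 ] rot [-0.2 -0.   0.1]
```

View pics/c27.png

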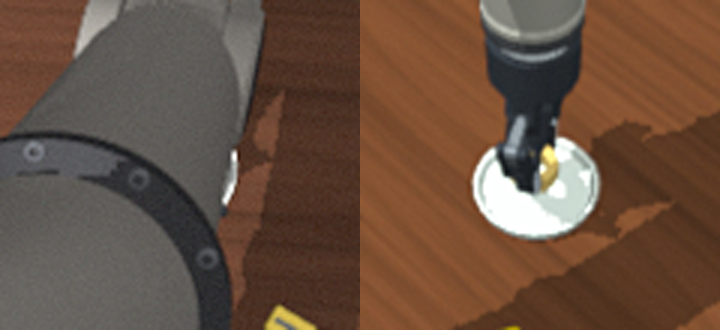

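Run:
```python
import cv2,numpy as np
g=cv2.imread("pics/s27.png");h=cv2.imread("pics/s26.png")
cv2.imwrite("pics/z27.png",np.hstack([cv2.resize(g[170:220,225:275],None,fx=8,fy=8,interpolation=cv2.INTER_CUBIC),cv2.resize(h[215:265,283:333],None,fx=8,fy=8,interpolation=cv2.INTER_CUBIC)]))
```

```text
(no output)
```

View pics/z27.png

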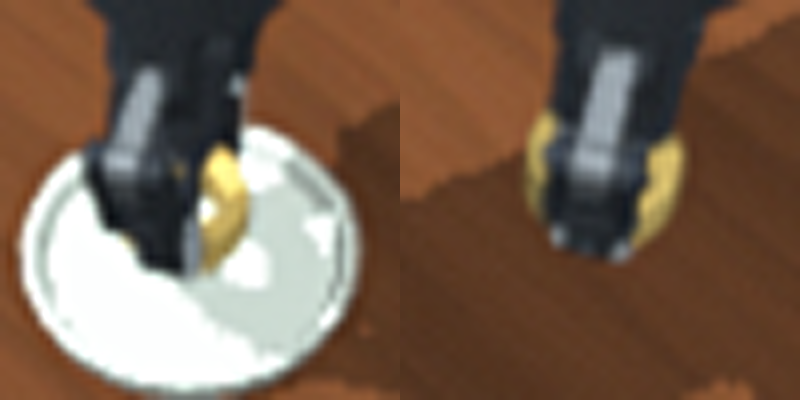

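Emit:
jog_arm(rows=[{"xyz":[0.1,0.15,0.8],"delta_rot":[-0.2,0,0],"fingers":0.8},{"xyz":[0.1,0.15,1.7],"delta_rot":[-0.2,0,0],"fingers":0.8},{"xyz":[0.1,0.15,2.3],"delta_rot":[-0.2,0,0],"fingers":0.8},{"xyz":[0.1,0.15,2.6],"delta_rot":[-0.2,0,0],"fingers":0.8},{"xyz":[0.1,0.15,2.65],"delta_rot":[-0.2,0,0],"fingers":0.8}])

```text
clock: 28.1
tcp_pos: [0.4551, -0.0099, 0.0119]
orientation: [-1.569, -2.721, -0.0]
contact_force: [0.2, -0.6, 0.2]
grip_width: 0.0427
```

```bash
python3 go.py .4558 -.010 .0105 120
```

```text
t 28.1 p [ 0.4551 -0.0099  0.0119] yaw 120.1 w 0.0427 F [ 0.2 -0.6  0.2] q7 0.67
xyz cm [-0.04  0.06  0.14] rot [-0.  -0.1  0.1]
```

Emit:
jog_arm(rows=[{"xyz":[0,0,0.15],"delta_rot":[0,0,0],"fingers":0.8},{"xyz":[0,0,0.2],"delta_rot":[0,0,0],"fingers":0.8},{"xyz":[0,0,0.2],"delta_rot":[0,0,0],"fingers":0.35},{"xyz":[0,0,0.2],"delta_rot":[0,0,0],"fingers":0.35},{"xyz":[0,0,0.2],"delta_rot":[0,0,0],"fingers":0.35}])

```text
clock: 28.52
tcp_pos: [0.4553, -0.0099, 0.0101]
orientation: [-1.569, -2.721, -0.001]
contact_force: [0.6, 0.0, -0.4]
grip_width: 0.0552
```

Emit:
jog_arm(rows=[{"xyz":[0,0,-0.5],"delta_rot":[0,0,0],"fingers":0.33},{"xyz":[0,0,-3],"delta_rot":[0,0,0],"fingers":0.33},{"xyz":[0,0,-6],"delta_rot":[0,0,0],"fingers":0.33},{"xyz":[0,0,-9],"delta_rot":[0,0,0],"fingers":0.33},{"xyz":[0,0,-12],"delta_rot":[0,0,0],"fingers":0.33}])

```text
clock: 28.93
tcp_pos: [0.4549, -0.0102, 0.1316]
orientation: [-1.57, -2.721, -0.0]
contact_force: [0.7, -1.0, -0.7]
grip_width: 0.0571
```

```bash
python3 go.py .45 .25 .25 120
python3 - <<'E'
from h import *
g=grab("side","s28")
cv2.imwrite("pics/c28.png",cv2.resize(g[50:350,80:440],None,fx=2.1,fy=2,interpolation=cv2.INTER_CUBIC))
E
```

```text
t 28.93 p [ 0.4549 -0.0102  0.1316] yaw 120.0 w 0.0571 F [ 0.7 -1.  -0.7] q7 0.55
xyz cm [ 22.78  12.6  -11.83] rot [-0. -0.  0.]
```

View pics/c28.png

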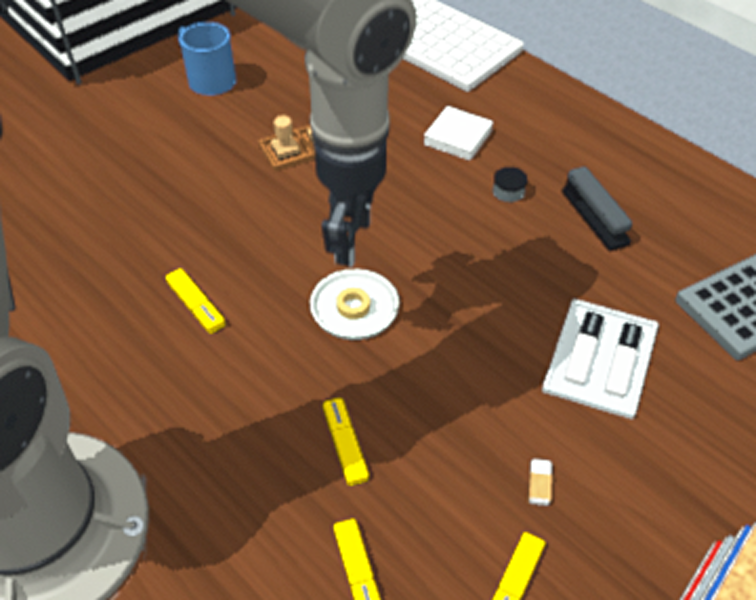

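Emit:
jog_arm(rows=[{"xyz":[2,1,-3],"delta_rot":[0,0,0],"fingers":0.33},{"xyz":[5,3,-6],"delta_rot":[0,0,0],"fingers":0.33},{"xyz":[9,5,-8],"delta_rot":[0,0,0],"fingers":0.33},{"xyz":[12,7,-9],"delta_rot":[0,0,0],"fingers":0.33},{"xyz":[14,8,-9],"delta_rot":[0,0,0],"fingers":0.33}])

```text
clock: 29.4
tcp_pos: [0.458, 0.1544, 0.23]
orientation: [1.566, 2.715, 0.017]
contact_force: [1.2, 0.4, -0.1]
grip_width: 0.0573
```

Emit:
jog_arm(rows=[{"xyz":[3.5,2,0],"delta_rot":[0,0,0],"fingers":0.33},{"xyz":[7,4,0],"delta_rot":[0,0,0],"fingers":0.33},{"xyz":[10,6,0],"delta_rot":[0,0,0],"fingers":0.33},{"xyz":[12,7,0],"delta_rot":[0,0,0],"fingers":0.33},{"xyz":[12,7,0],"delta_rot":[0,0,0],"fingers":0.33}])

```text
clock: 29.82
tcp_pos: [0.4568, 0.2996, 0.2309]
orientation: [1.555, 2.722, 0.02]
contact_force: [0.5, -1.0, -0.1]
grip_width: 0.0569
```

Emit:
jog_arm(rows=[{"xyz":[0,0,0],"delta_rot":[0,0,0],"fingers":0.33},{"xyz":[0,0,0],"delta_rot":[0,0,0],"fingers":0.33},{"xyz":[0,0,0],"delta_rot":[0,0,0],"fingers":0.33},{"xyz":[0,0,0],"delta_rot":[0,0,0],"fingers":0.33},{"xyz":[0,0,0],"delta_rot":[0,0,0],"fingers":0.33}])

```text
clock: 30.23
tcp_pos: [0.4571, 0.2983, 0.2311]
orientation: [1.558, 2.72, 0.02]
contact_force: [-0.7, 0.3, 0.6]
grip_width: 0.0571
```

Run:
```python
from h import *
f=grab("top","t29");g=grab("side","s29")
cv2.imwrite("pics/c29.png",cv2.resize(f[50:300,80:440],None,fx=2.2,fy=2.2,interpolation=cv2.INTER_CUBIC))
cv2.imwrite("pics/d29.png",cv2.resize(g[50:350,80:440],None,fx=2,fy=2,interpolation=cv2.INTER_CUBIC))
```

```text
(no output)
```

View pics/c29.png

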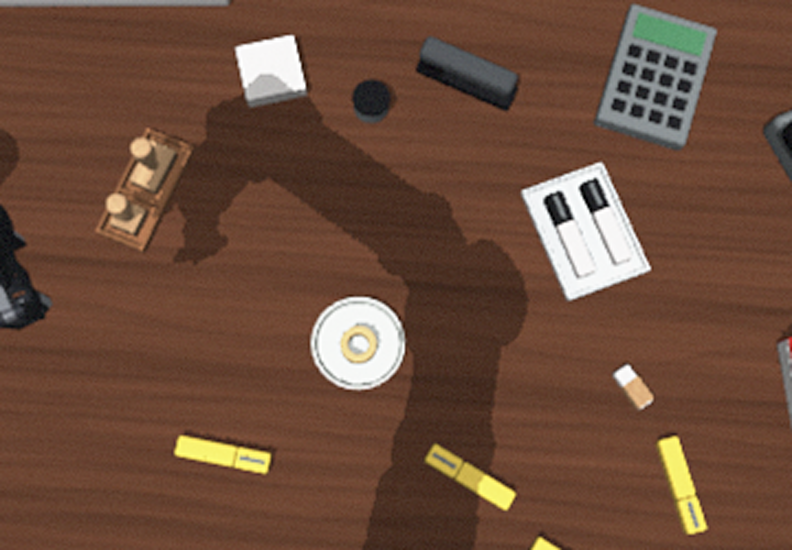

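View pics/d29.png

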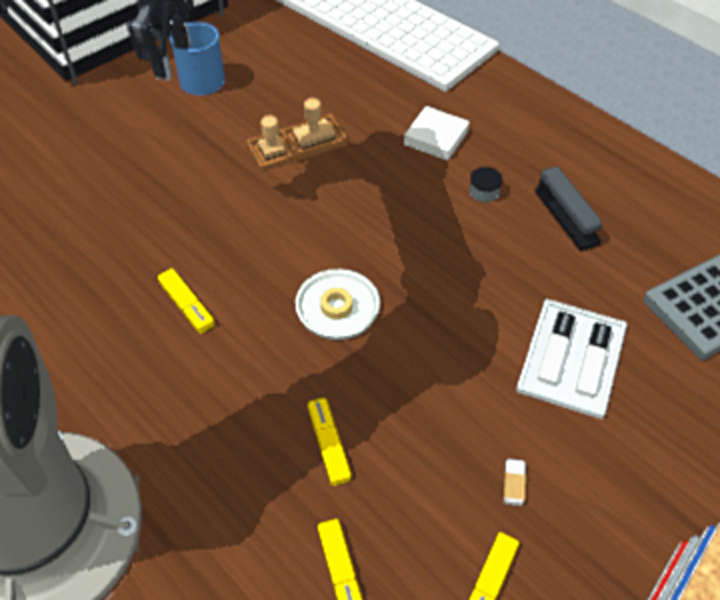

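The final top and side pictures show everything in place. The markers are at about top px (338,155), the stamps at (137,142), and the tape in the dish at (243,206). The eraser (367,226) and the tub (249,96) have not moved. I'm handing in.

```bash
python3 -c "
from bench import r
print(r.hand_in())"
```

```text
the job is handed in; nothing more can be done
None
```

The desk is tidied and the job was handed in at about 30 s of the 128 s allowed, in the order asked:
- **Markers:** both white, black-capped markers lie flat, side by side and lengthwise in the pen tray.
- **Stamps:** the larger one stands in the large bay and the smaller one in the small bay. Both were carried by the knob and stayed upright in every picture I took on the way.
- **Tape:** the roll lies flat in the middle of the dish.

**Last checks:** the final top and side pictures, taken with the arm clear, show all five things placed. The eraser, clip tub and yellow look-alikes are where they started. The highest contact force I read was about 9 N, during an abrupt free move.

**Disagreements:** the two cameras differed by about 3 mm in x (up to 6 mm on the clip tub), so I used the mean. The arm was sometimes 5–7 mm off just after fast moves; I corrected this before each release.

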